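Check a pendulum tilt gauge on its uneven check stud

TASK

Lift the loose steel lid off the round dish by its knob and set it down the right way up on the dark square mat. Then pick up the pendulum tilt gauge by its handle, stand its foot on the high rounded ridge of the stud block inside the dish, and rock it on that ridge until the swinging pointer settles on the brass mark tab. Finish while still holding the gauge like that, motionless, resting lightly on the ridge and clear of the dish, with the lid left on the mat and the other things on the bench left where they are.

Things in the scene. Friction and masses are not known exactly. Their poses are not given: they have to be found in the camera images.
- lid: Loose round steel lid, 186 mm across, with a black cylindrical knob 26 mm in diameter on its middle. Origin: centre of its underside, z up. It has a plug 158 mm across and 5 mm deep below (origin at the plug's bottom), then a flange 4 mm thick whose top is 9 mm above the origin; the knob stands from there up to 45 mm above the origin. At the start it lies on the dish, plug inside the mouth. About 0.2 to 0.33 kg.
- dish: Round open steel dish, fixed, 55 mm tall, rim 180 mm across outside, 4 mm wall, inner floor 5 mm above the bench. Origin: centre of its underside on the bench. The stud block stands in its middle.
- stud: Uneven stud block fixed in the middle of the dish, hidden by the lid at first: an aluminium base 60 (x) x 80 (y) x 22 mm, with two steel rounds lying along its x axis, 56 mm long. The high ridge is a round of radius 14 mm with its axis 26 mm above the origin, at y = 0, so its crest is 40 mm above the origin. The low one lies at y = +27 mm and its top is only 26 mm above the origin; it is not to be rested on. Origin: centre of the block's underside (on the dish's floor), z up.
- gauge: Pendulum tilt gauge standing loose on the bench, 167 mm tall, about 0.3 to 0.5 kg. Flat steel foot 44 (x) x 70 (y) x 10 mm; upright aluminium dial plate 8 (x) x 94 (y) mm up to 112 mm high; above it a black handle post 18 (x) x 24 (y) mm from 112 to 167 mm high. Origin: centre of the foot's underside; z up along the handle, x out of the dial face (pointer and mark are on the +x side), y sideways in the dial's plane. The dial face looks roughly away from the robot (world +x).
- pointer (a joint): The gauge's freely swinging pointer, hung from a pivot along the gauge's x axis, 95 mm above the foot's underside; it always swings to hang plumb, lightly damped, settling in about a second. 0 = straight down along the gauge's -z; positive = tip towards the gauge's +y. It so reads how far the gauge's top leans towards its +y (rad).
- mark (a joint): Angle of the brass mark tab, which is clamped on the dial and stays where it is set, about the same pivot and with the same sign as the pointer: 0.14 to 0.30 rad, on the gauge's +y side. With the gauge's top leaning that far towards its +y side the pointer hangs on the tab.
- pointer_tip (a point): Tip of the pointer, 66 mm from its pivot, 11 mm in front of the middle of the dial plate.
- mark_spot (a point): The spot on the 8 mm wide brass tab that the pointer's tip must settle on: 66 mm from the pivot, level with the tip in x.
- mat: Dark rubber mat, 240 x 240 x 3 mm, fixed flat on the bench on the other side of the dish from the gauge. Origin: centre of its underside.
- beaker: Bystander: empty glass beaker, 70 mm across, 90 mm tall, beyond the dish. Origin: centre of its underside.
- bottle: Bystander: amber bottle, 60 mm across, 140 mm tall, beyond the dish. Origin: centre of its underside.
- funnel: Bystander: steel funnel standing mouth down, 72 mm across, 90 mm tall, beyond the dish. Origin: centre of its underside.
- spatula: Bystander: steel spatula 180 mm long lying between the robot and the dish. Origin: underside of its middle, x along it.
- wrench: Bystander: wrench 160 mm long lying at the far left. Origin: underside of its middle, x along it.
- jar: Bystander: white jar, 60 mm across, 60 mm tall, at the far right. Origin: centre of its underside.
- weight: Bystander: brass balance weight, 36 mm across, 46 mm tall, between the robot and the dish, on the left. Origin: centre of its underside.
Things that resemble listed ones, but are neither listed nor needed, are in the scene too. Leave any blue look-alike of the gauge alone.

How it is judged:
By the outcome, as a careful person would: the job done as asked, in the order asked, and still so for the second after the job is handed in, while the arm keeps its last pose, push and grip.
It also fails if it takes over 70 s, if anything falls off the work surface, if the arm or the gripper's body presses on something with over 40 N, if the wrist force passes 120 N, or if a joint passes its speed limit or range.

ROBOT

A 6-joint arm with a two-finger parallel gripper is mounted at the origin on the work surface. World frame = base frame: x ahead of the robot, y to its left, z up, the work surface at z = 0. Lengths are in m, angles in rad, forces in N, time in s.
With the tool pointing down it reaches from about 0.4 to 0.825 m from the base axis. Payload 7 kg.
Tool frame: the origin (TCP) lies at the very end of the fingers, on their centre line; the grasp point (between the pads) lies 19 mm behind it; y points along the fingers, z is the direction in which the jaws open and shut, and the axes are right-handed (so a half turn about y gives the same grasp; the last joint's range is limited). The gripper opens to 88 mm and grips with 3 to 60 N. Pads are 19 mm wide; open, the fingers measure 130 mm over their backs; the gripper's body (78 mm by 193 mm) begins 47 mm behind the grasp point.
Start: joints at [1.477, 0.359, 0.012, 0, -1.224, -0.288], TCP at [0.252, 0.626, 0.227] pointing down, gripper open.
Joint ranges: [-3.07, 3.07], [-1.43, 2.12], [-1.02, 1.25], [-3.03, 1.67], [-3.05, -0], [-3.03, 3.03]. Speed limits (rad/s): [2.39, 2.39, 3.01, 3.14, 3.14, 3.14].

INTERFACE

Orientations are given as [roll, pitch, yaw] about the fixed x, y, z axes, in that order (R = Rz(yaw) Ry(pitch) Rx(roll)).
In Python, from station import get_state, grab_frame, job_done, regions_of gives the robot as it stands.
- The arm moves only by the tool drive_tool, never from a script. Its argument "rows" is a list of rows, each a list of 3 entries, a list of its own where there are three numbers: the shift along the world's x, y, z as a fraction of full scale, then the turn about the world's z as a fraction of full scale, then the opening, from 0 (shut) to 1 (fully open). A call has 1 to 12 rows; each row is the pose to reach, as a shift and turn from the pose commanded when the call began; what a row does not reach only later rows make up. Full scale, the value 1, is 30 cm for a shift and 90 degrees for a turn. A row lasts 1/10 s, in which the tool goes at most 50 mm and 8.59 degrees, less where a joint would pass 70% of its speed; a pose out of reach is approached as far as the arm can. A call with a number of a shift or a turn outside -1 to 1 is refused whole. A call with a gripper value outside its range is refused whole. The fingers move at their own pace and stop on an object; "newtons" is the grip in N (left out, the last holds). Time passes only in rows, so rows that repeat a pose let the fingers close. It gives the time, the measured TCP pose, the force and the opening at its end, in the units of the state.
- get_state(): the state, without advancing time (a new reading comes with each control period).
- grab_frame(name): name is "side" or "top" or "wrist"; returns a dict with "img" (400x640x3 uint8, blue, green, red), "fx", "fy", "cx", "cy" (pixels), "k1" (the pictures are not rectified: a ray, as slopes to the right and down, at radius r is drawn at 1 + k1 r^2 times it, then the intrinsics apply), "T" (4x4, takes a point from camera to world coordinates); the wrist camera has in their place "hand_eye" (4x4, takes a point from camera to tool coordinates, whose origin is the TCP and whose axes are the tool frame's). Camera axes: x right, y down, z forward; pixel columns grow to the right and rows downward; lengths in m; the calibration is good to about 2 mm. A picture is of the moment at which its call begins: read the wrist's pose just before it. There is no depth.
- job_done(): hands the job in, once; it reports no verdict.
Trained networks look in a picture, given as the dict that the camera call returned (one of the last four; its "shot" number tells which), for a name from the list of things; names that differ only in an ending like _2 or _b are one class to them, and where a whole thing is asked for, a point or a joint stands for the part that bears it (a point fixed in the world has none). Each returns a list of dicts, best first, with "confidence" (0 to 1); they miss things now and then, are a little off and sometimes report something else, mostly with a low value. They report only what shows in the picture. A call takes as long as a camera call. They do not tell look-alikes from the thing itself.
- regions_of(picture, thing): "pixels" (400x640 bool, what is visible of it) and "box" ([left, top, right, bottom] in pixels, round what is visible of it).
The state is a dict: "t": time; "q": joint angles; "qd": joint speeds; "joint_efforts": joint torques, N m; "eef_pos": TCP position; "ee_rot": TCP orientation; "force": force on the tool from outside, world axes, zero at the start; "moment": the same for the moment, N m; "width": finger opening in m.
Only numpy, scipy, OpenCV 4.12 (cv2) and the standard library are available. Lean on these libraries where they do the work, as an engineer would, in place of code of your own. Each camera call takes 0.05 s, during which the arm holds its last target. There are 200 camera calls.

## Working session

There is one attempt and no reset: what is moved stays moved. The work goes in short steps, Python scripts to look and compute and a tool call to move; the robot and the scene stay as the last step left them, time stands still between calls to the robot, and variables do not carry over. Pictures are saved under pics/ and viewed, about 8 in all and at most 12, crops included, and the job is handed in when it is done.

Besides the shell and the picture viewer there is one more tool, called after "Emit:" by a JSON object that holds its "api" and its "payload", one argument or row to a line. drive_tool: Moves the arm, as the interface text tells. Its arguments: {"type":"object","properties":{"rows":{"type":"array"},"newtons":{"type":"number"}},"required":["rows"]}

```bash
mkdir -p pics; ls; cat > h.py <<'E'
import numpy as np, cv2
from scipy.spatial.transform import Rotation as Ro
from station import *
def shot(name):
    s=get_state(); f=grab_frame(name)
    if 'T' not in f:
        T=np.eye(4); T[:3,:3]=Ro.from_euler('xyz',s['ee_rot']).as_matrix(); T[:3,3]=s['eef_pos']
        f['T']=T@np.array(f['hand_eye'])
    f['T']=np.array(f['T']); return f
def KD(f): return np.array([[f['fx'],0,f['cx']],[0,f['fy'],f['cy']],[0,0,1.]]),np.array([f['k1'],0,0,0,0])
def ray(f,uv):
    K,D=KD(f); p=cv2.undistortPoints(np.array(uv,float).reshape(1,1,2),K,D)[0,0]
    d=f['T'][:3,:3]@np.array([p[0],p[1],1]); return f['T'][:3,3],d/np.linalg.norm(d)
def at_z(f,uv,z):
    o,d=ray(f,uv); return o+d*(z-o[2])/d[2]
def tri(*fu):
    A=np.zeros((3,3));b=np.zeros(3);R=[ray(f,u) for f,u in fu]
    for o,d in R:
        P=np.eye(3)-np.outer(d,d);A+=P;b+=P@o
    x=np.linalg.solve(A,b); return x,[np.linalg.norm(np.cross(x-o,d)) for o,d in R]
def proj(f,X):
    K,D=KD(f);W=np.linalg.inv(f['T']);r,_=cv2.Rodrigues(W[:3,:3])
    return cv2.projectPoints(np.array(X,float).reshape(-1,1,3),r,W[:3,3],K,D)[0][:,0]
def save(f,n,box=None,k=1):
    im=f['img']
    if box: l,t,r,b=box; im=im[t:b,l:r]
    cv2.imwrite('pics/'+n,cv2.resize(im,None,fx=k,fy=k,interpolation=cv2.INTER_CUBIC))
E
python3 - <<'E'
from h import *
np.set_printoptions(precision=3,suppress=True)
fs={n:shot(n) for n in('side','top')}
cv2.imwrite('pics/a.png',cv2.resize(np.vstack([fs['top']['img'],fs['side']['img']]),(480,600)))
cv2.imwrite('pics/a_top.png',fs['top']['img']);cv2.imwrite('pics/a_side.png',fs['side']['img'])
for n,f in fs.items():
    print(n,f['T'][:3,3],f['T'][:3,2])
    for th in['lid','dish','gauge','mat','pointer','mark']:
        print(th,[(round(r['confidence'],2),[int(x) for x in r['box']]) for r in regions_of(f,th)][:3])
s=get_state();print({k:v for k,v in s.items()})
E
```

```text
pics
side [0.391 0.916 0.846] [ 0.163 -0.745 -0.647]
lid [(0.65, [269, 165, 342, 217])]
dish [(0.89, [273, 205, 341, 234]), (0.63, [270, 167, 341, 217])]
gauge [(0.91, [306, 256, 343, 335]), (0.62, [250, 309, 297, 382]), (0.56, [258, 112, 284, 164])]
mat [(0.59, [327, 113, 415, 166])]
pointer []
mark []
top [0.407 0.055 1.347] [ 0.145 -0.002 -0.989]
lid [(0.94, [308, 162, 368, 225]), (0.49, [300, 256, 315, 269])]
dish []
gauge [(0.85, [172, 193, 200, 225]), (0.62, [214, 223, 242, 245])]
mat [(0.86, [409, 196, 496, 279]), (0.38, [271, 120, 297, 154])]
pointer []
mark []
{'t': 0.7, 'q': array([ 1.477,  0.359,  0.012, -0.   , -1.224, -0.288]), 'qd': array([-0.001,  0.   ,  0.001, -0.   ,  0.001, -0.   ]), 'joint_efforts': array([ -0.001, -58.216,  29.325,   7.001,   0.012,  -0.   ]), 'eef_pos': array([0.252, 0.626, 0.227]), 'ee_rot': array([-1.571, -0.   ,  2.76 ]), 'force': array([-0.089, -0.052, -0.387]), 'moment': array([-0.026, -0.006, -0.014]), 'width': 0.08769535783775713}
```

View pics/a_top.png

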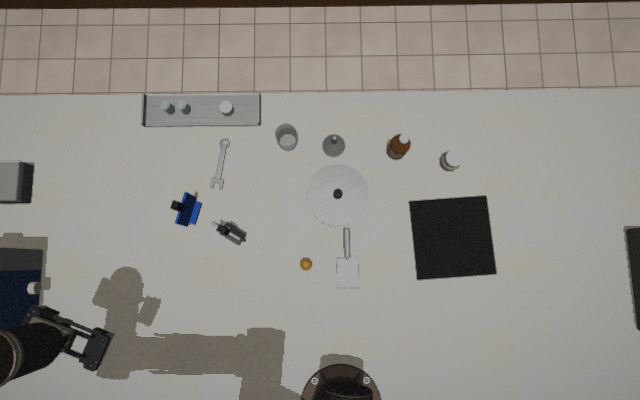

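View pics/a_side.png

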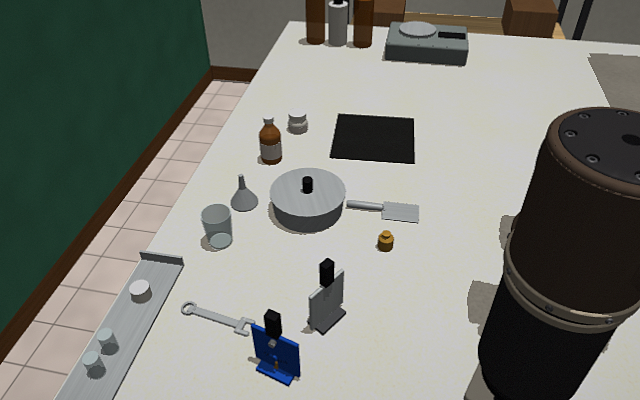

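```bash
python3 - <<'E'
from h import *
np.set_printoptions(precision=3,suppress=True)
t=shot('top');s=shot('side')
def dark(f,box,th=60):
    l,a,r,b=box; m=(f['img'][a:b,l:r].max(2)<th).astype(np.uint8)
    n,lab,st,c=cv2.connectedComponentsWithStats(m); i=1+np.argmax(st[1:,4]); x,y,w,h,A=st[i]
    return c[i]+[l,a],[x+l,y+a,x+w+l,y+h+a],A
kt=dark(t,(325,180,350,206));ks=dark(s,(295,170,320,197));print(kt,ks)
X,e=tri((t,kt[0]),(s,ks[0]));print('knob centre-ish',X,e)
gt=dark(t,(205,215,250,248));gs=dark(s,(312,255,342,290));print(gt,gs)
X,e=tri((t,gt[0]),(s,gs[0]));print('handle centre-ish',X,e)
r=regions_of(t,'lid')[0];c=cv2.minEnclosingCircle(np.argwhere(r['pixels'])[:,::-1].astype(np.float32));print('lid',c,at_z(t,c[0],.059))
for f in(t,s):
    for r in regions_of(f,'mat')[:1]:
        rc=cv2.boxPoints(cv2.minAreaRect(np.argwhere(r['pixels'])[:,::-1].astype(np.float32)))
        P=np.array([at_z(f,u,.003) for u in rc]);print('mat',P,P.mean(0),np.linalg.norm(np.diff(P,axis=0),axis=1))
save(t,'b.png',(160,180,260,260),7)
E
```

```text
(array([337.397, 193.328]), [np.int32(334), np.int32(189), np.int32(342), np.int32(198)], np.int32(58)) (array([306.954, 184.75 ]), [np.int32(302), np.int32(176), np.int32(313), np.int32(194)], np.int32(152))
knob centre-ish [0.607 0.    0.078] [np.float64(0.0005904341848714063), np.float64(0.0005904341848715046)]
(array([230.372, 230.454]), [np.int32(217), np.int32(223), np.int32(246), np.int32(241)], np.int32(196)) (array([326.508, 272.568]), [np.int32(320), np.int32(258), np.int32(335), np.int32(289)], np.int32(354))
handle centre-ish [0.501 0.301 0.122] [np.float64(0.002420535690142918), np.float64(0.0024205356901429416)]
lid ((337.05633544921875, 194.4457550048828), 31.549184799194336) [0.606 0.    0.059]
mat [[ 0.596 -0.22   0.003]
 [ 0.611 -0.474  0.003]
 [ 0.366 -0.474  0.003]
 [ 0.352 -0.226  0.003]] [ 0.482 -0.349  0.003] [0.255 0.245 0.248]
mat [[ 0.594 -0.218  0.003]
 [ 0.629 -0.462  0.003]
 [ 0.359 -0.475  0.003]
 [ 0.356 -0.234  0.003]] [ 0.484 -0.348  0.003] [0.246 0.27  0.241]
```

View pics/b.png

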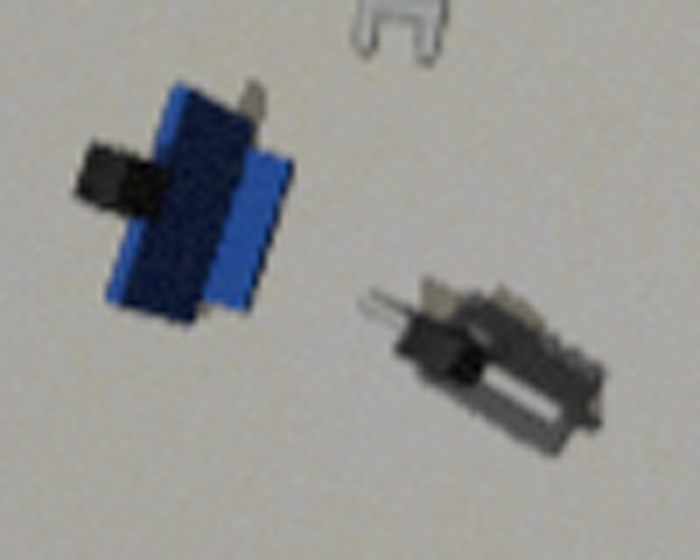

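Emit:
{"api": "drive_tool", "payload": {
  "rows": [
    [[0.6, -1, 0], 0, 1],
    [[0.6, -1, 0], 0, 1],
    [[0.6, -1, 0], 0, 1],
    [[0.6, -1, 0], 0, 1],
    [[0.6, -1, 0], 0, 1],
    [[0.6, -1, 0], 0, 1],
    [[0.6, -1, 0], 0, 1],
    [[0.6, -1, 0], 0, 1],
    [[0.6, -1, 0], 0, 1]
  ]
}}

```text
t: 1.85
eef_pos: [0.4322, 0.3253, 0.2269]
ee_rot: [-1.572, 0.0, 2.757]
force: [0.7, 0.7, -0.4]
width: 0.0876
```

Emit:
{"api": "drive_tool", "payload": {
  "rows": [
    [[0.5, -1, 0], 0, 1],
    [[0.5, -1, 0], 0, 1],
    [[0.5, -1, 0], 0, 1],
    [[0.5, -1, 0], 0, 1],
    [[0.5, -1, 0], 0, 1],
    [[0.5, -1, 0], 0, 1],
    [[0.5, -1, 0], 0, 1],
    [[0.5, -1, 0], 0, 1]
  ]
}}

```text
t: 2.65
eef_pos: [0.583, 0.0243, 0.2259]
ee_rot: [-1.57, -0.0, 2.757]
force: [-0.7, 1.4, -0.1]
width: 0.0877
```

```bash
python3 - <<'E'
from h import *
np.set_printoptions(precision=3,suppress=True)
w=shot('wrist');s=get_state();print(s['eef_pos'],s['ee_rot'],s['q'],s['t'],w['T'])
save(w,'c.png')
for r in regions_of(w,'lid')[:2]: print(r['confidence'],r['box'])
E
```

```text
[0.582 0.026 0.226] [-1.57  -0.001  2.758] [ 0.38   0.209 -0.197 -0.    -1.165  0.807] 2.7 [[-0.375 -0.897 -0.235  0.647]
 [-0.927  0.363  0.095 -0.002]
 [ 0.     0.253 -0.967  0.383]
 [ 0.     0.     0.     1.   ]]
0.85 [249.0, 72.1, 415.5, 235.4]
```

View pics/c.png

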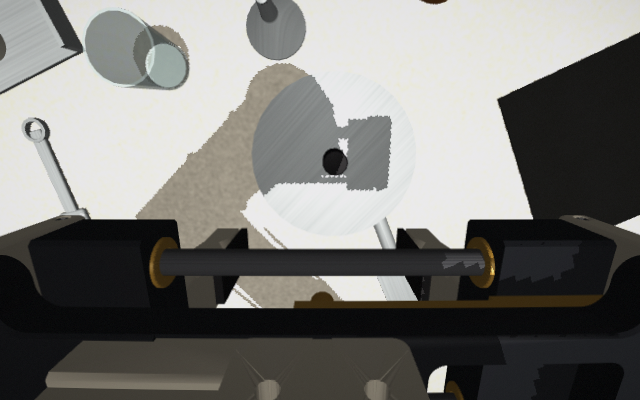

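```bash
python3 - <<'E'
from h import *
np.set_printoptions(precision=3,suppress=True)
w=shot('wrist');t=shot('top')
r=regions_of(w,'lid')[0];c=cv2.minEnclosingCircle(np.argwhere(r['pixels'])[:,::-1].astype(np.float32));print('lid',c,at_z(w,c[0],.059))
l,a,rr,b=300,130,370,190; m=(w['img'][a:b,l:rr].max(2)<45).astype(np.uint8)
n,lab,st,cc=cv2.connectedComponentsWithStats(m);i=1+np.argmax(st[1:,4]);print(st[i],cc[i]+[l,a],at_z(w,cc[i]+[l,a],.09))
print(tri((w,cc[i]+[l,a]),(t,(337.4,193.3)),))
E
```

```text
lid ((335.5265197753906, 151.58038330078125), 83.12210083007812) [ 0.613 -0.003  0.059]
[ 25  17  20  26 377] [333.743 158.658] [0.61  0.002 0.09 ]
(array([0.608, 0.001, 0.069]), [np.float64(0.0011017709958002942), np.float64(0.0011017709958003284)])
```

Emit:
{"api": "drive_tool", "payload": {
  "rows": [
    [[0.09, -0.083, -0.1], 0, 1],
    [[0.09, -0.083, -0.2], 0, 1],
    [[0.09, -0.083, -0.3], 0, 1],
    [[0.09, -0.083, -0.4], 0, 1],
    [[0.09, -0.083, -0.48], 0, 1],
    [[0.09, -0.083, -0.53], 0, 1],
    [[0.09, -0.083, -0.53], 0, 1],
    [[0.09, -0.083, -0.53], 0, 0],
    [[0.09, -0.083, -0.53], 0, 0],
    [[0.09, -0.083, -0.53], 0, 0],
    [[0.09, -0.083, -0.53], 0, 0],
    [[0.09, -0.083, -0.53], 0, 0]
  ],
  "newtons": 30
}}

```text
t: 4.1
eef_pos: [0.6088, 0.0015, 0.0682]
ee_rot: [-1.571, 0.001, 2.76]
force: [-0.1, -0.4, -0.2]
width: 0.0527
```

Emit:
{"api": "drive_tool", "payload": {
  "rows": [
    [[0, 0, 0], 0, 0],
    [[0, 0, 0], 0, 0],
    [[0, 0, 0], 0, 0],
    [[0, 0, 0.03], 0, 0],
    [[0, 0, 0.08], 0, 0],
    [[0, 0, 0.15], 0, 0],
    [[0, 0, 0.25], 0, 0],
    [[0, 0, 0.3], 0, 0]
  ]
}}

```text
t: 4.9
eef_pos: [0.6092, 0.0015, 0.1603]
ee_rot: [-1.572, 0.002, 2.76]
force: [0.2, 0.6, -2.2]
width: 0.0253
```

Emit:
{"api": "drive_tool", "payload": {
  "rows": [
    [[-0.03, -0.08, 0], 0, 0],
    [[-0.07, -0.2, 0], 0, 0],
    [[-0.12, -0.33, 0], 0, 0],
    [[-0.17, -0.46, 0], 0, 0],
    [[-0.21, -0.59, 0], 0, 0],
    [[-0.26, -0.72, 0], 0, 0],
    [[-0.3, -0.85, 0], 0, 0],
    [[-0.34, -0.94, 0], 0, 0],
    [[-0.36, -1, 0], 0, 0]
  ]
}}

```text
t: 5.8
eef_pos: [0.4988, -0.3002, 0.1576]
ee_rot: [-1.571, -0.001, 2.758]
force: [-0.4, 0.2, -3.6]
width: 0.0253
```

Emit:
{"api": "drive_tool", "payload": {
  "rows": [
    [[-0.02, -0.06, 0], 0, 0],
    [[-0.06, -0.17, -0.05], 0, 0],
    [[-0.06, -0.17, -0.15], 0, 0],
    [[-0.06, -0.17, -0.26], 0, 0],
    [[-0.06, -0.17, -0.35], 0, 0],
    [[-0.06, -0.17, -0.4], 0, 0],
    [[-0.06, -0.17, -0.43], 0, 0],
    [[-0.06, -0.17, -0.44], 0, 0],
    [[-0.06, -0.17, -0.44], 0, 0]
  ]
}}

```text
t: 6.7
eef_pos: [0.4827, -0.3496, 0.0258]
ee_rot: [-1.571, 0.0, 2.76]
force: [-0.9, -0.2, -3.2]
width: 0.0252
```

```bash
python3 - <<'E'
from h import *
t=shot('top');s=shot('side');s['img']=np.vstack([t['img'][120:320,200:520],s['img'][60:260,200:520]]);save(s,'d.png',None,1.5)
E
```

```text
(no output)
```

View pics/d.png

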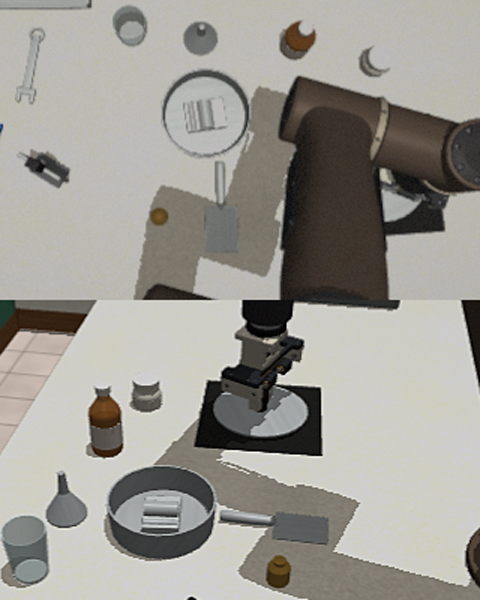

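Emit:
{"api": "drive_tool", "payload": {
  "rows": [
    [[0, 0, -0.008], 0, 0],
    [[0, 0, -0.013], 0, 0],
    [[0, 0, -0.016], 0, 0],
    [[0, 0, -0.016], 0, 0]
  ]
}}

```text
t: 7.2
eef_pos: [0.4829, -0.3496, 0.0223]
ee_rot: [-1.571, 0.001, 2.76]
force: [-2.2, 3.3, 8.8]
width: 0.025
```

Emit:
{"api": "drive_tool", "payload": {
  "rows": [
    [[0, 0, 0], 0, 1],
    [[0, 0, 0], 0, 1],
    [[0, 0, 0], 0, 1],
    [[0, 0, 0], 0, 1],
    [[0, 0, 0.02], 0, 1],
    [[0, 0, 0.1], 0, 1],
    [[0, 0, 0.25], 0, 1],
    [[0, 0, 0.4], 0, 1],
    [[0, 0, 0.55], 0, 1],
    [[0, 0, 0.7], 0, 1],
    [[0, 0, 0.8], 0, 1]
  ]
}}

```text
t: 8.3
eef_pos: [0.483, -0.35, 0.2652]
ee_rot: [-1.57, 0.004, 2.76]
force: [0.9, -0.0, 0.1]
width: 0.0876
```

Emit:
{"api": "drive_tool", "payload": {
  "rows": [
    [[0, 0.1, 0], 0, 1],
    [[0, 0.25, 0], 0.08, 1],
    [[0, 0.4, 0], 0.16, 1],
    [[0, 0.55, 0], 0.24, 1],
    [[0, 0.7, 0], 0.32, 1],
    [[0, 0.85, 0], 0.4, 1],
    [[0, 1, 0], 0.48, 1],
    [[0, 1, 0], 0.5, 1]
  ]
}}

```text
t: 9.1
eef_pos: [0.4825, -0.0455, 0.2615]
ee_rot: [-1.571, 0.002, -2.729]
force: [-0.1, -0.6, 0.1]
width: 0.0875
```

```bash
python3 - <<'E'
from h import *
np.set_printoptions(precision=3,suppress=True)
t=shot('top');s=get_state();print(s['q'],s['eef_pos'],s['ee_rot'],s['force'])
r=regions_of(t,'lid')[0];c=cv2.minEnclosingCircle(np.argwhere(r['pixels'])[:,::-1].astype(np.float32));print('lid',r['confidence'],c,at_z(t,c[0],.012))
E
```

```text
[ 0.31   0.017 -0.338 -0.    -1.215  1.673] [ 0.482 -0.047  0.261] [-1.571  0.001 -2.73 ] [ 0.188 -0.26  -0.466]
lid 0.8 ((454.0, 235.5), 32.40766143798828) [ 0.483 -0.352  0.012]
```

```bash
python3 - <<'E'
from h import *
import pickle
np.set_printoptions(precision=3,suppress=True)
w=shot('wrist');t=shot('top');pickle.dump((w,t),open('stud.pkl','wb'))
for f in(w,t):
  for n in('stud','dish'):
    for r in regions_of(f,n)[:2]: print(n,r['confidence'],r['box'])
save(w,'e.png')
E
```

```text
stud 0.57 [289.7, 41.2, 362.5, 105.8]
dish 0.82 [248.8, 0.0, 405.2, 147.8]
stud 0.88 [322.6, 184.1, 348.9, 202.1]
dish 0.74 [440.9, 147.8, 463.1, 170.6]
dish 0.67 [306.7, 163.8, 367.4, 207.3]
```

View pics/e.png

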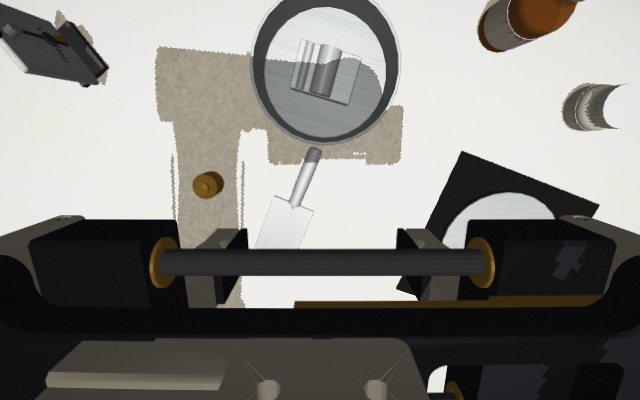

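Emit:
{"api": "drive_tool", "payload": {
  "rows": [
    [[-0.02, 0.1, 0.05], 0.08, 1],
    [[-0.05, 0.25, 0.13], 0.16, 1],
    [[-0.07, 0.4, 0.13], 0.24, 1],
    [[-0.07, 0.55, 0.13], 0.32, 1],
    [[-0.07, 0.7, 0.13], 0.4, 1],
    [[-0.07, 0.82, 0.13], 0.41, 1],
    [[-0.07, 0.88, 0.13], 0.41, 1],
    [[-0.07, 0.88, 0.13], 0.41, 1]
  ]
}}

```text
t: 10.3
eef_pos: [0.4617, 0.2157, 0.2991]
ee_rot: [-1.571, -0.001, -2.094]
force: [-0.1, -0.4, -0.6]
width: 0.0876
```

```bash
python3 - <<'E'
from h import *
import pickle
np.set_printoptions(precision=3,suppress=True)
w=shot('wrist');s=get_state();print(s['q'],s['eef_pos'],s['ee_rot']);pickle.dump(w,open('g1.pkl','wb'))
for r in regions_of(w,'gauge')[:3]: print(r['confidence'],r['box'])
save(w,'f.png')
E
```

```text
[ 0.821  0.041 -0.226  0.    -1.304  1.797] [0.462 0.215 0.299] [-1.571 -0.001 -2.094]
0.87 [284.4, 2.1, 329.5, 10.5]
0.56 [292.5, 44.4, 325.2, 130.1]
0.22 [319.8, 237.3, 345.2, 250.0]
```

View pics/f.png

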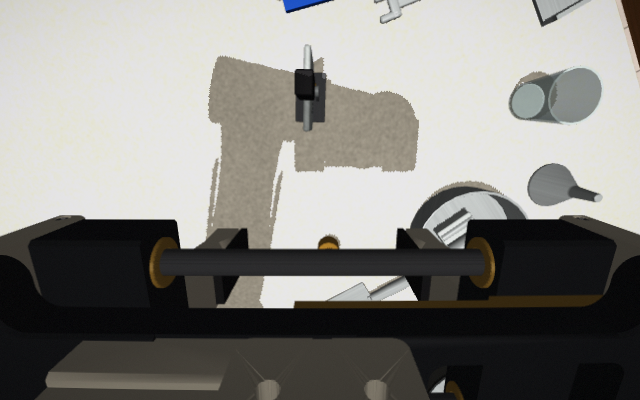

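```bash
python3 - <<'E'
from h import *
import pickle
from scipy.optimize import minimize
np.set_printoptions(precision=4,suppress=True)
w,t=pickle.load(open('stud.pkl','rb'));g=pickle.load(open('g1.pkl','rb'))
save(w,'g.png',(275,30,375,115),7)
l,a,r,b=285,55,325,110
m=np.zeros((400,640),np.uint8);m[a:b,l:r]=g['img'][a:b,l:r].max(2)<40
n,lab,st,c=cv2.connectedComponentsWithStats(m);i=1+np.argmax(st[1:,4]);M=lab==i;print(st[i],c[i])
def hull(p):
    x,y,th=p;cs=np.cos(th);sn=np.sin(th)
    P=[(x+cs*u-sn*v,y+sn*u+cs*v,z) for u in(-.009,.009) for v in(-.012,.012) for z in(.112,.167)]
    h=cv2.convexHull(proj(g,P).astype(np.float32));im=np.zeros((400,640),np.uint8)
    cv2.fillConvexPoly(im,(h*16).round().astype(np.int32),1,cv2.LINE_8,4);return im>0
f=lambda p:1-(hull(p)&M).sum()/(hull(p)|M).sum()
best=min((minimize(f,[x,y,-.52],method='Nelder-Mead',options=dict(initial_simplex=np.array([[x,y,-.52],[x+.01,y,-.52],[x,y+.01,-.52],[x,y,-.42]]))) for x in(.49,.5,.51) for y in(.28,.29,.3,.31)),key=lambda r:r.fun);print(best.x,best.fun)
cam=g['T'];print(cam[:3,3])
E
```

```text
[295  69  20  32 536] [304.4422  85.444 ]
[ 0.5012  0.3166 -0.5232] 0.18417047184170476
[0.4968 0.2738 0.4566]
```

View pics/g.png

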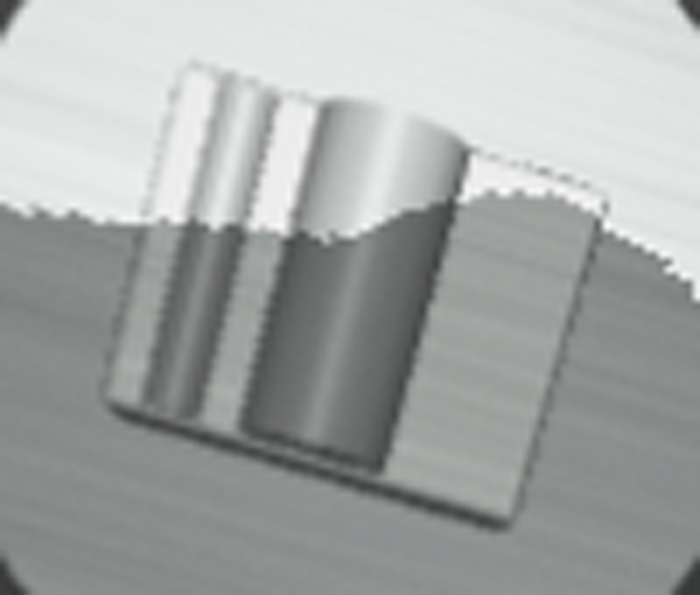

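```bash
python3 - <<'E'
from h import *
import pickle
np.set_printoptions(precision=4,suppress=True)
w,t=pickle.load(open('stud.pkl','rb'))
C=[(190,68),(606,190),(508,517),(110,402)]
P=np.array([at_z(w,(u/7+275,v/7+30),.027) for u,v in C]);print(P,P.mean(0),np.linalg.norm(P-np.roll(P,-1,0),axis=1))
y=(P[0]-P[1])+(P[3]-P[2]);x=(P[0]-P[3])+(P[1]-P[2]);print('yaw by y',np.degrees(np.arctan2(-y[0],y[1])),'by x',np.degrees(np.arctan2(x[1],x[0])))
r=regions_of(t,'x') if 0 else None
t=shot('top');
for R in regions_of(t,'stud')[:1]: 
    c=cv2.minAreaRect(np.argwhere(R['pixels'])[:,::-1].astype(np.float32));print(c,at_z(t,c[0],.027))
E
```

```text
[[ 0.631   0.0412  0.027 ]
 [ 0.6421 -0.035   0.027 ]
 [ 0.5841 -0.0421  0.027 ]
 [ 0.5735  0.0334  0.027 ]] [ 0.6077 -0.0006  0.027 ] [0.077  0.0585 0.0763 0.058 ]
yaw by y 8.141580083016255 by x 7.356321538245843
((336.2629699707031, 195.95953369140625), (21.896236419677734, 26.686038970947266), 81.25383758544922) [0.6061 0.0015 0.027 ]
```

Emit:
{"api": "drive_tool", "payload": {
  "rows": [
    [[0.11, 0.2, -0.05], 0, 1],
    [[0.11, 0.3, -0.15], 0, 1],
    [[0.11, 0.3, -0.2], 0, 1],
    [[0.11, 0.3, -0.2], 0, 1]
  ]
}}

```text
t: 10.9
eef_pos: [0.4936, 0.3033, 0.2363]
ee_rot: [-1.573, -0.006, -2.095]
force: [-0.1, 0.2, -0.6]
width: 0.0873
```

```bash
python3 - <<'E'
from h import *
import pickle
np.set_printoptions(precision=4,suppress=True)
w=shot('wrist');pickle.dump(w,open('g2.pkl','wb'));s=get_state();print(s['eef_pos'],s['ee_rot'])
for r in regions_of(w,'gauge')[:3]: print(r['confidence'],r['box'])
save(w,'h.png')
for x,y in((.501,.301),(.501,.3166)): print(proj(w,[(x,y,.167),(x,y,.112)]))
E
```

```text
[0.4943 0.3031 0.2386] [-1.5713 -0.0034 -2.0948]
0.61 [264.8, 1.3, 367.3, 73.6]
[[329.4653 207.398 ]
 [328.1608 191.9597]]
[[319.9595 191.4326]
 [320.4074 178.7781]]
```

View pics/h.png

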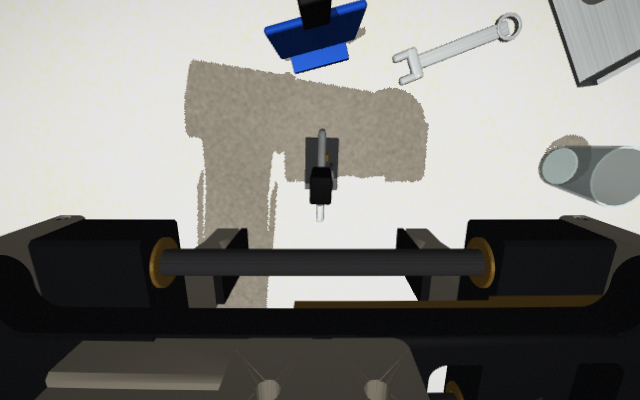

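```bash
python3 - <<'E'
from h import *
import pickle
np.set_printoptions(precision=4,suppress=True)
g1=pickle.load(open('g1.pkl','rb'));g2=pickle.load(open('g2.pkl','rb'))
def blob(f,box):
    l,a,r,b=box;m=np.zeros((400,640),np.uint8);m[a:b,l:r]=f['img'][a:b,l:r].max(2)<40
    n,lab,st,c=cv2.connectedComponentsWithStats(m);i=1+np.argmax(st[1:,4]);return st[i],c[i],lab==i
a=blob(g1,(285,55,325,110));b=blob(g2,(300,160,340,212));print(a[:2],b[:2])
print(tri((g1,a[1]),(g2,b[1])))
M={0:(g1,a[2]),1:(g2,b[2])}
from scipy.optimize import minimize
def hull(g,p):
    x,y,th=p;cs=np.cos(th);sn=np.sin(th)
    P=[(x+cs*u-sn*v,y+sn*u+cs*v,z) for u in(-.009,.009) for v in(-.012,.012) for z in(.112,.167)]
    h=cv2.convexHull(proj(g,P).astype(np.float32));im=np.zeros((400,640),np.uint8)
    cv2.fillConvexPoly(im,(h*16).round().astype(np.int32),1,cv2.LINE_8,4);return im>0
f=lambda p:sum(1-(hull(g,p)&m).sum()/(hull(g,p)|m).sum() for g,m in M.values())
S=lambda x,y:np.array([[x,y,-.52],[x+.01,y,-.52],[x,y+.01,-.52],[x,y,-.42]])
r=min((minimize(f,[x,y,-.52],method='Nelder-Mead',options=dict(initial_simplex=S(x,y))) for x in(.495,.503) for y in(.305,.312,.32)),key=lambda r:r.fun);print(r.x,r.fun)
s=get_state();print(s['eef_pos'],s['ee_rot'])
p=np.array([*r.x[:2]]);print('shift',(p-s['eef_pos'][:2])/.3)
E
```

```text
(array([295,  69,  20,  32, 536], dtype=int32), array([304.4422,  85.444 ])) (array([309, 163,  24,  41, 786], dtype=int32), array([320.6145, 184.5178]))
(array([0.5012, 0.3169, 0.1419]), [np.float64(0.00034197646796467067), np.float64(0.0003419764679646952)])
[ 0.5011  0.3167 -0.5289] 0.33509847327730635
[0.4948 0.3032 0.2403] [-1.5704 -0.0007 -2.0948]
shift [0.0211 0.0448]
```

Emit:
{"api": "drive_tool", "payload": {
  "rows": [
    [[0.022, 0.046, -0.05], 0, 1],
    [[0.022, 0.046, -0.15], 0, 1],
    [[0.022, 0.046, -0.25], 0, 1],
    [[0.022, 0.046, -0.33], 0, 1],
    [[0.022, 0.046, -0.38], 0, 1],
    [[0.022, 0.046, -0.38], 0, 1],
    [[0.022, 0.046, -0.38], 0, 0],
    [[0.022, 0.046, -0.38], 0, 0],
    [[0.022, 0.046, -0.38], 0, 0],
    [[0.022, 0.046, -0.38], 0, 0],
    [[0.022, 0.046, -0.38], 0, 0],
    [[0.022, 0.046, -0.38], 0, 0]
  ],
  "newtons": 20
}}

```text
t: 12.2
eef_pos: [0.5011, 0.3183, 0.1259]
ee_rot: [-1.571, 0.0, -2.094]
force: [0.9, 0.8, 1.1]
width: 0.0454
```

Emit:
{"api": "drive_tool", "payload": {
  "rows": [
    [[0, 0, 0], 0, 0],
    [[0, 0, 0], 0, 0],
    [[0, 0, 0], 0, 0],
    [[0, 0, 0], 0, 0],
    [[0, 0, 0.03], 0, 0],
    [[0, 0, 0.08], 0, 0],
    [[0, 0, 0.15], 0, 0],
    [[0, 0, 0.22], 0, 0],
    [[0, 0, 0.3], 0, 0],
    [[0, 0, 0.33], 0, 0],
    [[0, 0, 0.33], 0, 0]
  ]
}}

```text
t: 13.3
eef_pos: [0.5013, 0.3187, 0.2259]
ee_rot: [-1.571, 0.002, -2.094]
force: [0.5, 0.1, -5.5]
width: 0.0178
```

```bash
python3 - <<'E'
from h import *
import pickle
w=shot('wrist');s=get_state();print(s['eef_pos'],s['ee_rot'],s['q'],s['width'],s['force'],s['moment'])
pickle.dump((w,s),open('g3.pkl','wb'));save(w,'i.png',(240,20,400,220),3)
for n in('pointer','mark','gauge'):
    for r in regions_of(w,n)[:2]: print(n,r['confidence'],r['box'])
E
```

```text
[0.50075965 0.31823477 0.22443027] [-1.57141557e+00  1.54672463e-04 -2.09422898e+00] [ 8.94865181e-01  2.26945604e-01 -1.77382569e-01 -6.91311239e-04
 -1.16640943e+00  1.72356685e+00] 0.017726070012606055 [ 0.13687206  0.48397278 -5.40456602] [-0.11470926 -0.05461424 -0.0152869 ]
mark 0.61 [325.8, 180.3, 330.9, 194.5]
gauge 0.76 [300.5, 148.6, 344.7, 301.7]
gauge 0.63 [268.1, 0.0, 371.3, 86.0]
```

View pics/i.png

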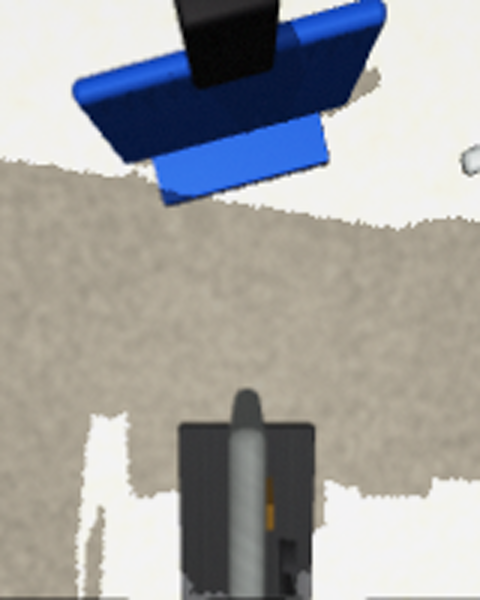

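```bash
cat >> h.py <<'E'
def gT(s,th,grip=.126,yg=0,dyaw=0):
    """gauge pose held with lean th (top toward gauge +y); grip point 19 mm behind TCP stays fixed on handle at z=grip+.019"""
    yaw=s['ee_rot'][2]+np.pi/2+dyaw
    R=Ro.from_euler('z',yaw).as_matrix()@Ro.from_euler('x',-th).as_matrix()
    p=s['eef_pos']+[0,0,.019]-R@np.array([0,yg,grip+.019]); return R,p
def spot(s,th,a,**k):
    R,p=gT(s,th,**k); return p+R@np.array([.011,.066*np.sin(a),.095-.066*np.cos(a)])
E
python3 - <<'E'
from h import *
import pickle
np.set_printoptions(precision=1,suppress=True)
w,s=pickle.load(open('g3.pkl','rb'))
for a in(0,.1,.14,.18,.22,.26,.3,.34):print(a,proj(w,spot(s,0,a)))
R,p=gT(s,0);print('foot corners',proj(w,[p+R@np.array(v) for v in((.022,.035,.01),(-.022,.035,.01),(.022,.035,0),(0,.047,.112))]))
E
```

```text
0 [[331.9 201.8]]
0.1 [[332.  194.9]]
0.14 [[332.  192.2]]
0.18 [[332.1 189.6]]
0.22 [[332.1 186.9]]
0.26 [[332.2 184.3]]
0.3 [[332.2 181.6]]
0.34 [[332.3 179.1]]
foot corners [[343.  161.4]
 [297.2 161.4]
 [342.3 160.2]
 [319.1 161.8]]
```

Emit:
{"api": "drive_tool", "payload": {
  "rows": [
    [[0.02, -0.05, 0.03], 0.02, 0],
    [[0.05, -0.15, 0.05], 0.06, 0],
    [[0.09, -0.26, 0.05], 0.11, 0],
    [[0.13, -0.37, 0.05], 0.16, 0],
    [[0.17, -0.48, 0.05], 0.21, 0],
    [[0.21, -0.59, 0.05], 0.26, 0],
    [[0.25, -0.7, 0.05], 0.31, 0],
    [[0.29, -0.81, 0.05], 0.36, 0],
    [[0.32, -0.9, 0.05], 0.4, 0],
    [[0.34, -0.96, 0.05], 0.42, 0],
    [[0.35, -1, 0.05], 0.42, 0],
    [[0.35, -1, 0.05], 0.42, 0]
  ]
}}

```text
t: 14.7
eef_pos: [0.6059, 0.0169, 0.2386]
ee_rot: [-1.573, -0.0, -1.437]
force: [0.3, -0.8, -3.9]
width: 0.0177
```

```bash
python3 - <<'E'
from h import *
import pickle
w=shot('wrist');s=get_state();print(s['eef_pos'],s['ee_rot'],s['q'],s['width'],s['force'],s['moment'])
pickle.dump((w,s),open('g4.pkl','wb'));save(w,'j.png',(220,60,420,220),4)
for n in('mark','gauge','stud','dish'):
    for r in regions_of(w,n)[:1]: print(n,r['confidence'],r['box'])
Y=np.radians(7.7);c=np.array([.607,0,0]);ex=np.array([np.cos(Y),np.sin(Y),0]);ey=np.array([-np.sin(Y),np.cos(Y),0])
for u,v,z in((.03,.04,.027),(-.03,.04,.027),(.03,-.04,.027),(-.03,-.04,.027)):print(u,v,proj(w,c+u*ex+v*ey+[0,0,z]))
E
```

```text
[0.60579728 0.0178219  0.23881051] [-1.57231448e+00 -3.49302266e-05 -1.43640766e+00] [ 3.51224663e-01  2.39630336e-01 -1.27265955e-01 -3.13180876e-04
 -1.20539017e+00  2.92486876e+00] 0.017723116269644023 [ 0.50949332  0.72669094 -5.98271079] [-0.00999691 -0.08123588 -0.003218  ]
gauge 0.72 [300.5, 147.3, 345.1, 303.8]
dish 0.92 [244.8, 123.2, 396.4, 229.5]
0.03 0.04 [[343.66657745 160.31405925]]
-0.03 0.04 [[297.01479566 160.34130779]]
0.03 -0.04 [[342.57785183 219.43994941]]
-0.03 -0.04 [[298.34209935 219.44763501]]
```

View pics/j.png

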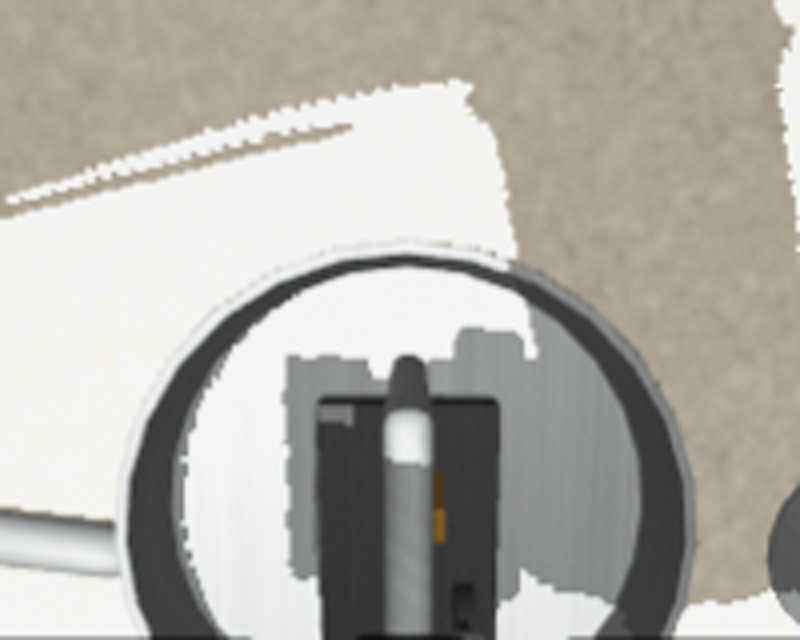

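Emit:
{"api": "drive_tool", "payload": {
  "rows": [
    [[0, -0.01, -0.03], 0, 0],
    [[0, -0.02, -0.08], 0, 0],
    [[0, -0.03, -0.14], 0, 0],
    [[0, -0.03, -0.18], 0, 0],
    [[0, -0.03, -0.21], 0, 0],
    [[0, -0.03, -0.223], 0, 0],
    [[0, -0.03, -0.223], 0, 0]
  ]
}}

```text
t: 15.65
eef_pos: [0.6061, 0.0094, 0.1725]
ee_rot: [-1.571, -0.0, -1.434]
force: [0.1, -0.3, -4.0]
width: 0.018
```

Emit:
{"api": "drive_tool", "payload": {
  "rows": [
    [[0, 0, -0.004], 0, 0],
    [[0, 0, -0.007], 0, 0],
    [[0, 0, -0.01], 0, 0],
    [[0, 0, -0.01], 0, 0]
  ]
}}

```text
t: 16.05
eef_pos: [0.6065, 0.0094, 0.1708]
ee_rot: [-1.569, 0.0, -1.434]
force: [-1.5, 1.1, 1.3]
width: 0.0179
```

Emit:
{"api": "drive_tool", "payload": {
  "rows": [
    [[0, 0, 0], 0, 0],
    [[0, 0, 0], 0, 0],
    [[-0.001, 0.008, -0.001], 0, 0],
    [[-0.002, 0.016, -0.002], 0, 0],
    [[-0.003, 0.024, -0.003], 0, 0],
    [[-0.004, 0.032, -0.004], 0, 0],
    [[-0.005, 0.04, -0.005], 0, 0],
    [[-0.006, 0.048, -0.006], 0, 0],
    [[-0.006, 0.048, -0.006], 0, 0]
  ],
  "newtons": 10
}}

```text
t: 16.95
eef_pos: [0.6047, 0.024, 0.1687]
ee_rot: [-1.57, -0.0, -1.434]
force: [-2.0, 0.6, 5.6]
width: 0.018
```

```bash
cat > look.py <<'E'
from h import *
import sys,pickle
np.set_printoptions(precision=4,suppress=True)
w=shot('wrist');s=get_state();print(s['t'],s['eef_pos'],s['width'],s['force'],s['moment'])
pickle.dump((w,s),open(sys.argv[1]+'.pkl','wb'))
# brass pixels and dark pointer column
im=w['img'].astype(int);b=(im[...,2]-im[...,0]>45)&(im[...,2]<230);b[:, :300]=0;b[:,350:]=0;b[230:]=0;b[:130]=0
yy,xx=np.nonzero(b);print('brass rows',yy.min() if len(yy) else None,yy.max() if len(yy) else None,'cols',xx.min() if len(xx) else 0,xx.max() if len(xx) else 0,len(yy))
for n in('mark','pointer'):
    for r in regions_of(w,n)[:1]: print(n,round(r['confidence'],2),r['box'])
for th in(0,.1,.15,.2,.25):
    R,p=gT(s,th);print(th,'foot+y edge',proj(w,[p+R@np.array([.022,.035,.01]),p+R@np.array([-.022,.035,.01]),p+R@np.array([0,.047,.11])]).ravel(),'plumb tip',proj(w,spot(s,th,th)).ravel(),'mark .21',proj(w,spot(s,th,.21)).ravel())
print('column 336-342 gray:');print(im[140:225:1,338].mean(1).astype(int))
E
python3 look.py k; python3 - <<'E'
from h import *
f=shot('side');T=f;
for r in regions_of(f,'gauge')[:3]: print(r['confidence'],r['box'])
E
```

```text
17.0 [0.6047 0.0239 0.1687] 0.01813734092459786 [-1.6376  1.6421  6.3055] [ 0.0859  0.7101 -0.0033]
brass rows 192 207 cols 328 330 32
pointer 0.54 [335.1, 208.2, 338.8, 222.6]
0 foot+y edge [343.631  159.7913 297.4394 159.8003 320.0271 159.2473] plumb tip [332.4901 200.3995] mark .21 [332.6934 186.0542]
0.1 foot+y edge [343.1484 173.5021 297.9702 173.5131 320.0703 164.4187] plumb tip [332.4492 205.702 ] mark .21 [332.5398 198.1969]
0.15 foot+y edge [342.9507 180.3211 298.1885 180.3332 320.0903 167.1832] plumb tip [332.4365 208.3785] mark .21 [332.4817 204.2833]
0.2 foot+y edge [342.7808 187.1247 298.3768 187.1379 320.1093 170.0555] plumb tip [332.4289 211.0678] mark .21 [332.4358 210.3845]
0.25 foot+y edge [342.6378 193.9196 298.5361 193.9338 320.1272 173.0279] plumb tip [332.4265 213.7669] mark .21 [332.4018 216.5045]
column 336-342 gray:
[244 244 244 244 244 244 244 244 244 244 243 226 170 148 149 147 146 146
 145 146 145 147 145 144 145 145 145 143 143 143 142 133  97  64  45  49
  61  61  60  59  60  59  60  59  59  60  60  59  59  59  58  58  59  59
  59  59  58  59  60  59  59  60  58  59  59  58  53  48  48  48  47  46
  48  51  53  56  57  57  55  53  49  49  50  48  48]
0.77 [297.9, 139.6, 316.6, 207.9]
0.67 [294.4, 188.9, 320.2, 213.9]
0.61 [250.7, 307.2, 299.4, 383.9]
```

Emit:
{"api": "drive_tool", "payload": {
  "rows": [
    [[-0.001, 0.008, -0.001], 0, 0],
    [[-0.002, 0.016, -0.003], 0, 0],
    [[-0.003, 0.024, -0.004], 0, 0],
    [[-0.004, 0.032, -0.006], 0, 0],
    [[-0.005, 0.04, -0.007], 0, 0],
    [[-0.006, 0.045, -0.008], 0, 0],
    [[-0.006, 0.045, -0.008], 0, 0],
    [[-0.006, 0.045, -0.008], 0, 0],
    [[-0.006, 0.045, -0.008], 0, 0],
    [[-0.006, 0.045, -0.008], 0, 0],
    [[-0.006, 0.045, -0.008], 0, 0],
    [[-0.006, 0.045, -0.008], 0, 0]
  ]
}}

```text
t: 18.4
eef_pos: [0.6027, 0.0374, 0.1657]
ee_rot: [-1.57, 0.0, -1.434]
force: [0.1, 2.9, 1.9]
width: 0.018
```

```bash
python3 look.py l; python3 - <<'E'
from h import *
import pickle
c=[]
for n in('g4','k','l'):
    w,s=pickle.load(open(n+'.pkl','rb'));im=w['img'].astype(int);b=(im[...,2]-im[...,0]>25);b[:,:325]=0;b[:,345:]=0;b[225:]=0;b[150:]&=True
    b[:165]=0
    yy,xx=np.nonzero(b);print(n,yy.min(),yy.max(),xx.min(),xx.max(),'cen',yy.mean())
    c.append(cv2.resize(w['img'][150:240,290:360],None,fx=3.6,fy=6,interpolation=cv2.INTER_CUBIC))
cv2.imwrite('pics/k.png',np.hstack(c))
E
```

```text
18.45 [0.6027 0.0373 0.1657] 0.017801586018549406 [1.0824 2.2359 2.2015] [ 0.9967 -0.2796  0.0488]
brass rows 205 218 cols 328 330 31
mark 0.54 [325.2, 205.7, 330.9, 217.6]
pointer 0.66 [335.1, 211.9, 338.4, 232.4]
0 foot+y edge [343.6753 159.8474 297.4892 159.8556 320.0041 159.2421] plumb tip [332.5276 200.4477] mark .21 [332.7297 186.101 ]
0.1 foot+y edge [343.1947 173.5588 298.0206 173.568  320.0523 164.4173] plumb tip [332.4868 205.7506] mark .21 [332.5769 198.2447]
0.15 foot+y edge [342.9977 180.3782 298.239  180.3878 320.0747 167.1836] plumb tip [332.474  208.4273] mark .21 [332.5191 204.3316]
0.2 foot+y edge [342.8284 187.1822 298.4273 187.1924 320.0958 170.0576] plumb tip [332.4664 211.1167] mark .21 [332.4732 210.4333]
0.25 foot+y edge [342.6858 193.9776 298.5864 193.9882 320.1158 173.0315] plumb tip [332.4638 213.8159] mark .21 [332.4392 216.5539]
column 336-342 gray:
[163 166 165 154 213 238 233 183 180 235 244 244 244 244 213 149 149 149
 148 150 148 149 146 148 147 146 146 145 146 145 145 144 145 144 144 143
 142 143 142 142 141 143 142 141 113  79  71  53  51  60  58  59  60  59
  59  58  60  58  60  60  58  58  60  60  59  60  59  59  60  59  59  59
  56  50  43  42  44  46  49  49  51  53  53  58  56]
g4 178 195 328 331 cen 187.83018867924528
k 192 207 328 330 cen 200.13636363636363
l 204 219 328 330 cen 211.5
```

View pics/k.png

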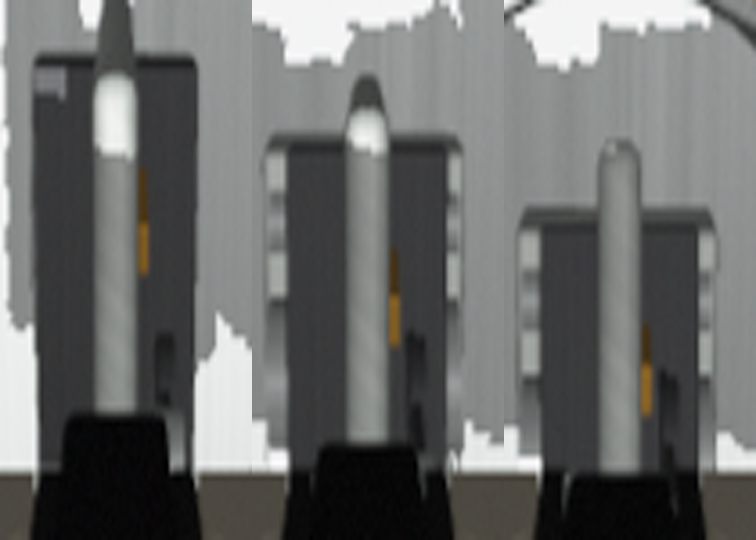

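```bash
cat > fit.py <<'E'
from h import *
import pickle,sys
from scipy.optimize import least_squares
np.set_printoptions(precision=4,suppress=True)
D=[]
for n in sys.argv[1:]:
    w,s=pickle.load(open(n+'.pkl','rb'));im=w['img'].astype(float)
    g=cv2.GaussianBlur(im.mean(2)[:,334:342].mean(1).reshape(-1,1),(1,1),0).ravel()
    # foot bottom edge: first crossing below 95 searching downward from 145
    i=next(k for k in range(150,215) if g[k]<95);eb=i-(95-g[i])/(g[i-1]-g[i])
    r=im[:,328:331,2].mean(1)-im[:,328:331,0].mean(1)
    ys=[k for k in range(165,228) if r[k]>20];br=[k for k in range(165,228) if r[k]>65]
    top,mid,bot=ys[0],br[0],br[-1]+1
    c=im.mean(2)[:,335:339].mean(1)
    print(n,s['t'],'edge %.1f'%eb,'tab',top,mid,bot);print('  r',r[top-2:bot+3].astype(int));print('  ptr',c[198:228].astype(int))
    D.append((w,s,eb,top,mid,bot))
def row(w,s,th,y,z,x=.009):
    R,p=gT(s,th);return proj(w,p+R@np.array([x,y,z]))[0,1]
def tab(a,r,t): return r*np.sin(a)+t*np.cos(a),.095-r*np.cos(a)+t*np.sin(a)
def res(v):
    a,ri,ro,b=v[:4];o=[]
    for (w,s,eb,top,mid,bot),th in zip(D,v[4:]):
        o+=[(row(w,s,th,.035,0,.018)+b-eb)*2,row(w,s,th,*tab(a,ro,.004))+b-top,row(w,s,th,*tab(a,ri,.004))+b-mid,row(w,s,th,*tab(a,ri,-.004))+b-bot]
    return o+[(ro-ri-.02)/.01,(v[4])/.01,b/2]
v=least_squares(res,[.2,.055,.075,0]+[.1]*len(D));print('a,ri,ro,bias,th',v.x);print(np.array(res(v.x)))
for (w,s,*_),th in zip(D,v.x[4:]): print('expected tip row',proj(w,spot(s,th,th))[0,1]+v.x[3],'mark row',proj(w,spot(s,th,v.x[0]))[0,1]+v.x[3])
E
python3 fit.py g4 k l
```

```text
g4 14.75 edge 158.6 tab 178 187 195
  r [-1  3 25 37 37 36 38 40 40 42 44 65 76 75 74 74 74 73 73 42  7 -1]
  ptr [56 55 56 55 56 55 55 45 34 33 35 38 41 44 45 49 49 43 37 42 61 71 69 65
 63 64 65 68 71 68]
k 17.0 edge 172.1 tab 192 199 207
  r [ 0 14 28 29 34 37 36 35 38 67 82 80 79 79 79 80 78 44  7 -1]
  ptr [59 59 59 60 59 59 59 53 40 33 36 38 40 41 44 47 51 54 54 45 38 36 34 32
 33 31 31 44 54 53]
l 18.45 edge 184.6 tab 204 211 219
  r [-1  4 20 33 34 34 34 36 53 81 89 86 85 86 87 85 70 26 -1 -2]
  ptr [60 60 59 59 60 59 59 60 59 59 60 59 59 58 49 36 33 35 37 40 43 45 47 51
 53 53 43 37 35 32]
a,ri,ro,bias,th [0.1002 0.0724 0.102  0.6373 0.0015 0.0898 0.1785]
[-0.2568  0.266   0.0067  0.1598 -0.0334 -0.2437  0.0928  0.257   0.2747
  0.4401 -0.6625 -0.4443  0.9577  0.1478  0.3186]
expected tip row 200.15438673198136 mark row 193.3307664809149
expected tip row 205.79490114468183 mark row 205.08126465113486
expected tip row 210.59859486273447 mark row 216.0013261575532
```

```bash
python3 - <<'E'
from h import *
import pickle
np.set_printoptions(precision=1,suppress=True,linewidth=200)
w,t=pickle.load(open('stud.pkl','rb'));g2=pickle.load(open('g2.pkl','rb'))
R=Ro.from_euler('z',-.527).as_matrix();p=np.array([.501,.3175,0])
def P(f,x,y,z): return proj(f,p+R@np.array([x,y,z]))[0]
for nm,f,(l,a,r,b) in(('e',w,(45,25,80,60)),('g2',g2,(315,145,340,170))):
    im=f['img'].astype(int);d=im[...,2]-im[...,0]
    print(nm,'R-B');print(l,a);print(d[a:b,l:r]*(d[a:b,l:r]>15))
    yy,xx=np.nonzero(d[a:b,l:r]>25);print('brass centroid',xx.mean()+l,yy.mean()+a,len(xx))
    for A in(.14,.18,.22,.26):
        print(A,[P(f,.008,rr*np.sin(A),.095-rr*np.cos(A)) for rr in(.056,.066,.076)])
    print('foot corners',[P(f,.022,v,.01) for v in(-.035,.035)],'plate',[P(f,.004,v,.112) for v in(-.047,.047)],'pivot/tip',P(f,.011,0,.095),P(f,.011,0,.029))
f=w;print('gray');print(f['img'][10:90,0:110].mean(2).astype(int)[::2,::3])
E
```

```text
e R-B
45 25
[[ 0  0  0 ...  0  0  0]
 [ 0  0  0 ... 16 17 22]
 [ 0  0  0 ... 20 21 22]
 ...
 [ 0  0  0 ...  0  0  0]
 [ 0  0  0 ...  0  0  0]
 [ 0  0  0 ...  0  0  0]]
brass centroid 59.86301369863014 38.02739726027397 73
0.14 [array([52.9, 38.6]), array([59.1, 39.9]), array([65. , 41.1])]
0.18 [array([51.3, 37. ]), array([57.3, 38. ]), array([63., 39.])]
0.22 [array([49.6, 35.3]), array([55.4, 36.1]), array([60.9, 36.8])]
0.26 [array([47.9, 33.6]), array([53.4, 34.1]), array([58.7, 34.6])]
foot corners [array([103.5,  65.8]), array([64.7, 19.7])] plate [array([26.8, 68. ]), array([-45.9, -14.4])] pivot/tip [12.9 28.2] [66.5 44.8]
g2 R-B
315 145
[[ 0  0  0  0  0  0  0  0  0  0  0  0  0  0  0  0  0  0  0  0  0  0  0  0 19]
 [ 0  0  0  0  0  0  0  0  0  0  0  0  0  0  0  0  0  0  0  0  0  0  0  0 21]
 [ 0  0  0  0  0  0  0  0  0  0  0  0  0  0  0  0  0  0  0  0  0  0  0  0 21]
 [ 0  0  0  0  0  0  0  0  0  0  0  0  0  0  0  0  0  0  0  0  0  0  0  0 20]
 [ 0  0  0  0  0  0  0  0  0  0  0  0  0  0  0  0  0  0  0  0  0  0  0  0 21]
 [ 0  0  0  0  0  0  0  0  0  0  0 18 19  0  0  0  0  0 
[... 1497 characters left out ...]
20 23]]
brass centroid 326.375 156.29166666666666 24
0.14 [array([326.9, 161. ]), array([326.8, 158.9]), array([326.7, 156.9])]
0.18 [array([326.9, 159.2]), array([326.8, 156.9]), array([326.7, 154.6])]
0.22 [array([327. , 157.5]), array([326.8, 154.8]), array([326.7, 152.3])]
0.26 [array([327. , 155.7]), array([326.9, 152.8]), array([326.8, 150.1])]
foot corners [array([336.6, 189.5]), array([337.4, 137.4])] plate [array([323.8, 222.6]), array([324.2, 129.5])] pivot/tip [330.5 175.1] [329.1 166.1]
gray
[[ 54  56  55 ... 229 227 226]
 [ 53  54  54 ... 228 226 228]
 [ 55  55  54 ... 228 226 228]
 ...
 [226 225 225 ... 203 209 232]
 [228 227 228 ... 232 232 232]
 [227 228 228 ... 233 233 234]]
```

```bash
python3 - <<'E'
from h import *
import pickle,sys
np.set_printoptions(linewidth=250,threshold=sys.maxsize)
w,t=pickle.load(open('stud.pkl','rb'));im=w['img'].astype(int)
print('cols 44..78; R-B');
d=im[...,2]-im[...,0]
print(d[28:52,44:79]);print('gray');print(im.mean(2).astype(int)[22:74,8:108:2][:, :]) 
E
```

```text
cols 44..78; R-B
[[ 0 -1 -1  0  0 -1 -1 -2  0 -1  0  2 21 21 14  2 -1 -1 -1 -2 -2  0 -1 -1  0 -2 -1 -1 -1 -1 -1  0  3 15 22]
 [-1 -1 -2  0  0  0  0 -1 -1  1 -1  1 10 15  0 -3  0 -2 -2 -3 -1 -1 -1 -1  1 -1 -2  0  0 -1  0 -1  0  7 18]
 [-1  0 -2 -1  0  1  0  0 -1 -1  0  0  1  0 -3 -3 -3 -1  0 -2 -1 -1  0  0 -1  0 -1  0 -1 -1 -1 -2 -1  0  8]
 [-1 -1  0 -1 -1 -1  0 -1  0  0  0  0  0  0 -1 -1 -1 -2 -3  0 -3 -1  0  0 -1 -1 -1 -1  1 -1 -2 -2  0  0 -1]
 [-1  0  0 -1 -1 -1  0  1 -1  0 -1 -1 -2  0 -1 -1 -2 -1 -2 -1 -2 -1 -1 -2 -2 -1  0  0 -2 -1 -2 -1 -2  0 -1]
 [ 0  1 -1 -2 -1 -1  0 12  5  5  0  0 -1  0  0 -1 -1 -3 -1 -2 -2  0  0 -1  0 -1 -2 -2 -1 -1 -3 -2 -1  0  0]
 [ 0  0 -1  0  0  0  5 43 29 23 17 14 13  7  4  0  0 -1 -1 -3 -1 -1  0  0 -1 -2 -2 -1 -1 -2 -2  0  0 -1 -1]
 [-1 -2  0  0 -1  0  9 36 42 45 40 36 33 29 25 22 22 17  8 -1 -2 -1 -1 -1 -1  0  0 -1 -1 -1 -2 -1 -2 -1 -2]
 [-1 -1 -2 -1 -1 -1  0  1 21 42 43 39 41 41 41 39 38 37 34 33 14  0 -1 -1  0  1  0  1 -1  0  0  0 -1 -1 -2]
 [-2 -2 -1  1  0 -1 -3  0  3 18 34 45 39 39 38 39 40 40 40 40 38 11  0  0 -2 -1  0 -1 -1 -1  0 -1 -2 -2 -1]
 [ 
[... 11371 characters left out ...]
8  59  59  60  61  60  61  60  61  61  61  61  60  60  49  44  42  44  43  33  19  23 135]
 [227 229 227 224 226 228 229 207 175 128  73  63  62  61  60  59  56  56  56  56  56  57  58  60  60  59  59  59  60  58  59  60  60  61  60  59  59  61  60  60  61  56  42  42  42  39  23  21  38 154]
 [227 227 227 225 226 228 228 227 168 105  66  61  63  65  63  62  60  58  59  57  55  55  55  58  59  59  60  61  60  60  58  59  59  59  59  60  60  59  60  59  60  60  43  42  41  29  20  20  90 146]
 [227 226 227 226 226 228 228 227 208 163 134  99  76  67  68  65  64  63  62  60  58  57  55  56  55  56  58  58  59  59  60  62  59  60  59  59  58  61  59  58  60  59  51  43  38  19  18  37 132 147]]
```

```bash
sed -i 's#+\[(ro-ri-.02)/.01,#+[(ro-ri-.02)/.001,(ri-RI)/.0005,#; s#^D=\[\]#D=[];RI=.061#' fit.py; sed 's/RI=.061/RI=.059/' fit.py>fit2.py
python3 fit.py g4 k l | tail -7; python3 fit2.py g4 k l|tail -7; cat > side.py <<'E'
from h import *
E
python3 look.py m | sed -n 1,4p; python3 fit.py g4 k m
```

```text
53 53 43 37 35 32]
a,ri,ro,bias,th [ 0.1569  0.061   0.0815  0.6062 -0.0002  0.0901  0.1811]
[-0.8017  1.3249  0.0671  0.4233 -0.0166  0.1321 -0.252   0.1444  0.9316
  0.1246 -1.4109 -0.9318  0.5353  0.006  -0.0199  0.3031]
expected tip row 200.03485341892235 mark row 189.22047591614663
expected tip row 205.77867027580214 mark row 201.19759736948217
expected tip row 210.7045187957697 mark row 212.36402076065565
 53 53 43 37 35 32]
a,ri,ro,bias,th [0.1666 0.059  0.0795 0.4959 0.0002 0.0908 0.1822]
[-0.9084  1.2473  0.2187  0.6068 -0.0271 -0.0092 -0.1804  0.2545  1.0132
 -0.0881 -1.4264 -0.9025  0.4275  0.0501  0.0196  0.248 ]
expected tip row 199.94540030861333 mark row 188.5014999182613
expected tip row 205.7077748452348 mark row 200.51821859193535
expected tip row 210.65178852566163 mark row 211.71976137644626
18.6 [0.6026 0.0373 0.1657] 0.017918800074905837 [0.355  3.1391 2.5185] [ 0.9469 -0.4639  0.047 ]
brass rows 205 218 cols 328 330 32
mark 0.4 [326.9, 206.6, 329.4, 216.4]
pointer 0.67 [333.5, 212.7, 340.2, 229.7]
g4 14.75 edge 158.6 tab 178 187 195
  r [-1  3 25 37 37 36 38 40
[... 235 characters left out ...]
  7 -1]
  ptr [59 59 59 60 59 59 59 53 40 33 36 38 40 41 44 47 51 54 54 45 38 36 34 32
 33 31 31 44 54 53]
m 18.6 edge 184.5 tab 204 211 219
  r [-1  3 20 33 34 34 37 38 62 86 88 87 85 86 86 85 70 26 -1 -1]
  ptr [59 60 60 59 60 59 60 60 59 59 60 60 59 58 49 37 32 34 38 40 42 45 48 51
 53 52 43 37 35 32]
a,ri,ro,bias,th [ 0.1569  0.061   0.0815  0.6058 -0.0002  0.0901  0.1813]
[-0.8034  1.3265  0.0684  0.4246 -0.0184  0.1337 -0.2507  0.1457  0.9354
  0.1235 -1.4148 -0.9355  0.536   0.0064 -0.0203  0.3029]
expected tip row 200.0342797833309 mark row 189.22201061168528
expected tip row 205.77807360972668 mark row 201.1990913858118
expected tip row 210.68586556896622 mark row 212.36083623930605
```

```bash
cat > joint.py <<'E'
from h import *
import pickle
from scipy.optimize import least_squares
np.set_printoptions(precision=3,suppress=True)
L=lambda n:pickle.load(open(n+'.pkl','rb'))
e=L('stud')[0];g2=L('g2')
H={n:(*L(n),*o) for n,o in dict(g4=(158.6,177.83,186.84,195.07),k=(172.1,191.,198.83,207.06),m=(184.5,203.8,210.05,218.6)).items()}
R0=Ro.from_euler('z',-.527).as_matrix();p0=np.array([.501,.3175,0])
tab=lambda a,r,t,x=.008:np.array([x,r*np.sin(a)+t*np.cos(a),.095-r*np.cos(a)+t*np.sin(a)])
def res(v,full=False):
    a,ri,ro,wd,dh=v[:5];ths=v[5:8];b=v[8:11];be=v[11:13];bg=v[13];o=[]
    for (w,s,eb,top,mid,bot),th,bi in zip(H.values(),ths,b):
        R,p=gT(s,th,grip=.126+dh);f=lambda q:proj(w,p+R@q)[0,1]+bi
        o+=[(f(np.array([.018,.035,0]))-eb)/.5,(f(tab(a,ro,.004))-top)/.5,(f(tab(a,ri,.004))-mid)/.5,(f(tab(a,ri,-.004))-bot)/.5]
    w,s=H['m'][:2];R,p=gT(s,ths[2],grip=.126+dh);o.append((proj(w,p+R@tab(ths[2],.066,wd/2,.0125))[0,1]+b[2]-212.1)/.5)
    o+=list(np.ravel([proj(e,p0+R0@tab(a,r,t))[0]+be-np.array(c) for r,t,c in((ri,.004,(51,33.7)),(ri,-.004,(56.5,40.3)),(ro,.004,(63,35.5)),(ro,-.004,(67.7,42.2)))])/.7)
    o+=list((proj(e,p0+R0@tab(0,.066,0,.0125))[0]+be-[66.8,45])/1)
    o+=[(proj(g2,p0+R0@tab(a,r,t))[0,1]+bg-c)/.5 for r,t,c in((ro,.004,150.05),(ri,.004,154.85),(ri,-.004,161.1))]
    o+=[(wd-.003)/.001,dh/.001,ths[0]/.01,(ro-ri-.02)/.002,*((b-b.mean())/.3),*(v[8:14]/1.5)]
    return np.array(o)
x0=np.array([.18,.058,.078,.003,0,0,.1,.2]+[0]*6);r=least_squares(res,x0,x_scale=np.array([.01]*1+[.002]*4+[.01]*3+[1]*6))
C=np.linalg.inv(r.jac.T@r.jac);print('a ri ro wd dh',r.x[:5]);print('th',r.x[5:8],'bias',r.x[8:]);print('sig a,thm',np.sqrt(np.diag(C))[[0,7]],'sig diff',np.sqrt(C[0,0]+C[7,7]-2*C[0,7]),'cost',r.cost);print(r.fun)
E
python3 joint.py
```

```text
a ri ro wd dh [ 0.177  0.059  0.08   0.001 -0.001]
th [-0.007  0.084  0.177] bias [ 1.509  1.595  1.825  0.148 -0.344 -0.681]
sig a,thm [0.006 0.006] sig diff 0.0073227946932723316 cost 13.79869061717858
[-0.898  0.943  0.033  0.332  0.193  0.409 -0.544 -0.147  2.309 -0.425
 -0.704 -0.762 -1.835 -0.766  0.568 -0.354 -0.435 -0.214  1.25   0.808
 -0.342  0.686 -1.335  0.323 -0.064 -0.108 -1.911 -0.575 -0.735  0.573
 -0.448 -0.16   0.607  1.006  1.063  1.217  0.099 -0.229 -0.454]
```

Emit:
{"api": "drive_tool", "payload": {
  "rows": [
    [[-0.0004, 0.003, 0], 0, 0],
    [[-0.0008, 0.006, 0], 0, 0],
    [[-0.0008, 0.006, 0], 0, 0],
    [[-0.0008, 0.006, 0], 0, 0],
    [[-0.0008, 0.006, 0], 0, 0],
    [[-0.0008, 0.006, 0], 0, 0],
    [[-0.0008, 0.006, 0], 0, 0],
    [[-0.0008, 0.006, 0], 0, 0],
    [[-0.0008, 0.006, 0], 0, 0],
    [[-0.0008, 0.006, 0], 0, 0],
    [[-0.0008, 0.006, 0], 0, 0],
    [[-0.0008, 0.006, 0], 0, 0]
  ]
}}

```text
t: 19.9
eef_pos: [0.6019, 0.0389, 0.1653]
ee_rot: [-1.572, 0.0, -1.434]
force: [-0.8, -0.4, -2.6]
width: 0.018
```

```bash
python3 look.py n | sed -n 1,4p; python3 fit.py g4 k m n|grep -A5 '^[mn] '; python3 - <<'E'
from station import *
import numpy as np
F=[]
for i in range(6): grab_frame('top'); F.append(get_state()['force'])
print(np.mean(F,0))
E
```

```text
19.95 [0.6019 0.039  0.1654] 0.017809892787749502 [ 0.2757 -0.6312 -3.9553] [-0.213  -0.013  -0.0255]
brass rows 206 219 cols 328 330 32
0 foot+y edge [343.8921 159.76   297.6965 159.7624 320.1277 159.1399] plumb tip [332.723 200.369] mark .21 [332.9266 186.0185]
0.1 foot+y edge [343.4103 173.4762 298.2276 173.4771 320.1816 164.3179] plumb tip [332.6812 205.6731] mark .21 [332.7723 198.1653]
m 18.6 edge 184.5 tab 204 211 219
  r [-1  3 20 33 34 34 37 38 62 86 88 87 85 86 86 85 70 26 -1 -1]
  ptr [59 60 60 59 60 59 60 60 59 59 60 60 59 58 49 37 32 34 38 40 42 45 48 51
 53 52 43 37 35 32]
n 19.95 edge 186.1 tab 205 211 219
  r [-1 13 29 33 34 34 35 37 74 90 87 86 85 86 86 85 61 18 -1]
  ptr [60 59 60 60 60 60 59 59 59 60 59 59 60 59 53 39 32 34 35 38 41 44 46 49
 54 53 46 38 35 32]
a,ri,ro,bias,th [ 0.1564  0.061   0.0816  0.635  -0.0005  0.0898  0.181   0.1892]
[-0.8245  1.3411  0.0971  0.4541 -0.0464  0.1474 -0.2251  0.1719  0.9066
[-0.06119827 -0.05505523 -4.55504638]
```

Emit:
{"api": "drive_tool", "payload": {
  "rows": [
    [[0, 0, -0.0015], 0, 0],
    [[0, 0, -0.003], 0, 0],
    [[0, 0, -0.003], 0, 0],
    [[0, 0, -0.003], 0, 0],
    [[0, 0, -0.003], 0, 0],
    [[0, 0, -0.003], 0, 0],
    [[0, 0, -0.003], 0, 0],
    [[0, 0, -0.003], 0, 0]
  ]
}}

```text
t: 21.15
eef_pos: [0.6025, 0.0391, 0.1653]
ee_rot: [-1.57, 0.0, -1.434]
force: [-2.8, 1.0, 5.0]
width: 0.0186
```

```bash
cat > fz.py <<'E'
from station import *
import numpy as np
F=[];M=[]
for i in range(6): grab_frame('top'); s=get_state();F.append(s['force']);M.append(s['moment'])
print('F',np.mean(F,0),np.std(F,0),'M',np.mean(M,0),s['eef_pos'])
E
python3 fz.py;python3 look.py o | sed -n 1,4p; python3 fit.py g4 k m o|grep -A5 '^o '
```

```text
F [-3.1454225   1.82582814  4.98858672] [0.34140234 0.29459543 0.43959521] M [ 0.58946259  1.31527881 -0.07509012] [0.60252139 0.03907516 0.16527382]
21.5 [0.6025 0.0391 0.1653] 0.017747824403863768 [-2.7523  0.9169  5.2233] [ 0.5572  1.3299 -0.0795]
brass rows 206 219 cols 328 330 31
pointer 0.57 [334.6, 215.9, 336.8, 228.8]
0 foot+y edge [343.6713 159.778  297.4791 159.7877 320.0472 159.1802] plumb tip [332.5284 200.3841] mark .21 [332.7313 186.0363]
o 21.5 edge 186.1 tab 205 211 219
  r [-1  9 24 28 30 31 33 35 68 84 81 81 79 81 80 79 55 15 -1]
  ptr [59 59 59 60 59 59 59 60 60 60 60 59 60 59 53 40 34 36 38 40 43 45 47 50
 54 54 47 40 37 34]
a,ri,ro,bias,th [ 0.1564  0.061   0.0816  0.6348 -0.0005  0.0898  0.181   0.1891]
[-0.8246  1.3411  0.0971  0.4541 -0.0464  0.1475 -0.2252  0.1719  0.9065
```

Emit:
{"api": "drive_tool", "payload": {
  "rows": [
    [[0, 0, 0.0015], 0, 0],
    [[0, 0, 0.0015], 0, 0],
    [[0, 0, 0.0015], 0, 0],
    [[0, 0, 0.0015], 0, 0],
    [[0, 0, 0.0015], 0, 0],
    [[0, 0, 0.0015], 0, 0],
    [[0, 0, 0.0015], 0, 0],
    [[0, 0, 0.0015], 0, 0],
    [[0, 0, 0.0015], 0, 0],
    [[0, 0, 0.0015], 0, 0]
  ]
}}

```text
t: 22.6
eef_pos: [0.6023, 0.039, 0.1653]
ee_rot: [-1.571, 0.0, -1.434]
force: [-2.4, 1.2, 4.3]
width: 0.0178
```

```bash
python3 fz.py;python3 look.py q | sed -n 1,4p; python3 fit.py g4 k m q|grep -A3 '^q '
sed -e 's/m=(184.5,203.8,210.05,218.6)/o=(186.1,204.6,210.8,219.4)/' -e "s/H\['m'\]/H['o']/" -e 's/-212.1/-212.25/' -e 's#(wd-.003)/.001#(wd-.003)/.0003#' joint.py > j2.py; python3 j2.py
```

```text
F [-1.70143696  2.00521283  4.24456415] [0.53235991 0.44231162 0.46124957] M [ 0.62941538  0.75893853 -0.0471752 ] [0.60237236 0.03903246 0.16529296]
22.95 [0.6023 0.039  0.1653] 0.01807398488264984 [-1.2756  2.6735  4.2079] [ 0.6091  0.7486 -0.0718]
brass rows 206 219 cols 328 330 32
mark 0.59 [326.4, 207.5, 331.7, 216.8]
pointer 0.48 [332.6, 213.3, 338.9, 232.0]
q 22.95 edge 186.0 tab 205 211 219
  r [-1 11 26 30 34 34 35 36 73 90 87 86 86 87 86 85 61 18 -2]
  ptr [59 59 59 59 59 59 59 59 59 59 60 59 59 59 54 39 34 36 37 39 41 44 46 50
 53 54 45 38 36 33]
a ri ro wd dh [ 0.18   0.059  0.08   0.003 -0.001]
th [-0.009  0.082  0.184] bias [ 1.898  1.993  2.253  0.18  -0.233 -0.493]
sig a,thm [0.006 0.005] sig diff 0.006920232138610665 cost 12.462647103968772
[-0.533  0.754 -0.045  0.235  0.53   0.21  -0.627 -0.251  1.737 -0.094
 -0.366 -0.526 -2.391 -0.739  0.569 -0.31  -0.432 -0.275  1.191  0.765
 -0.398  0.717 -1.224  0.271 -0.053 -0.109 -0.748 -0.645 -0.885  0.559
 -0.5   -0.183  0.683  1.265  1.329  1.502  0.12  -0.155 -0.328]
```

Emit:
{"api": "drive_tool", "payload": {
  "rows": [
    [[0, 0, 0.001], 0, 0],
    [[0, 0, 0.001], 0, 0],
    [[0, 0, 0.001], 0, 0],
    [[0, 0, 0.001], 0, 0],
    [[0, 0, 0.001], 0, 0],
    [[0, 0, 0.001], 0, 0],
    [[0, 0, 0.001], 0, 0],
    [[0, 0, 0.001], 0, 0],
    [[0, 0, 0.001], 0, 0],
    [[0, 0, 0.001], 0, 0]
  ]
}}

```text
t: 24.05
eef_pos: [0.6022, 0.0389, 0.1653]
ee_rot: [-1.571, 0.0, -1.434]
force: [0.6, 1.6, -1.3]
width: 0.0182
```

```bash
python3 fz.py;python3 look.py q2 | sed -n 1,4p; python3 fit.py g4 k m q2|grep -A3 '^q2 '
```

```text
F [ 0.54089746  0.95401585 -2.26492099] [0.60888227 0.67740745 0.4023067 ] M [ 0.51711119 -0.40601266  0.0055869 ] [0.60218933 0.0389536  0.16533674]
24.4 [0.6022 0.039  0.1653] 0.017895979075195304 [ 0.658   1.4941 -2.7447] [ 0.4856 -0.4525  0.0082]
brass rows 206 219 cols 328 330 32
pointer 0.67 [334.3, 213.6, 339.0, 231.6]
0 foot+y edge [343.7971 159.7666 297.6041 159.7757 320.0779 159.1621] plumb tip [332.6409 200.3746] mark .21 [332.8427 186.0257]
q2 24.4 edge 186.1 tab 205 211 219
  r [-1 13 28 33 35 34 37 46 76 89 88 85 85 85 86 85 49  8 -2]
  ptr [59 59 59 60 60 59 60 59 60 60 59 60 60 58 53 38 31 34 36 39 42 44 46 50
 53 54 44 37 36 31]
```

Emit:
{"api": "drive_tool", "payload": {
  "rows": [
    [[0, 0, -0.0004], 0, 0],
    [[0, 0, -0.0004], 0, 0],
    [[0, 0, -0.0004], 0, 0],
    [[0, 0, -0.0004], 0, 0],
    [[0, 0, -0.0004], 0, 0],
    [[0, 0, -0.0004], 0, 0],
    [[0, 0, -0.0004], 0, 0],
    [[0, 0, -0.0004], 0, 0],
    [[0, 0, -0.0004], 0, 0],
    [[0, 0, -0.0004], 0, 0],
    [[0, 0, -0.0004], 0, 0],
    [[0, 0, -0.0004], 0, 0]
  ]
}}

```text
t: 25.7
eef_pos: [0.6022, 0.039, 0.1653]
ee_rot: [-1.571, 0.0, -1.434]
force: [0.1, 2.0, -2.5]
width: 0.0181
```

```bash
python3 fz.py;python3 fz.py;python3 fz.py;python3 look.py q3 | sed -n 1,4p; python3 fit.py g4 k m q3|grep -A3 '^q3 '
python3 - <<'E'
from h import *
t=shot('top')
for r in regions_of(t,'lid')[:1]:
    c=cv2.minEnclosingCircle(np.argwhere(r['pixels'])[:,::-1].astype(np.float32));print('lid',r['confidence'],at_z(t,c[0],.012))
print(get_state()['qd'])
E
```

```text
F [ 0.24242583  1.26593361 -2.85436623] [0.4990919  0.3584335  0.48618338] M [ 0.47235652 -0.27942628  0.01328925] [0.60224095 0.03897202 0.16535988]
F [ 0.18758887  0.7456703  -2.79440205] [0.84749697 0.58374142 0.47925156] M [ 0.44063524 -0.27444245  0.01422797] [0.60222619 0.03894133 0.16534857]
F [ 0.29168447  0.84726475 -3.08381732] [0.17971039 0.78130967 0.33497237] M [ 0.44201563 -0.26864294  0.00612059] [0.60221569 0.03895323 0.16534603]
26.65 [0.6022 0.039  0.1654] 0.017791686985596532 [-0.1275  1.1682 -2.9554] [ 0.4817 -0.2641  0.0145]
brass rows 206 219 cols 328 330 32
mark 0.6 [329.3, 208.4, 329.2, 215.8]
pointer 0.58 [332.3, 215.8, 339.2, 227.3]
q3 26.65 edge 186.1 tab 205 211 219
  r [-1 13 29 33 34 35 36 46 76 89 87 86 86 85 86 84 49  7 -1]
  ptr [60 60 60 60 59 59 59 59 59 60 60 60 60 59 53 39 31 34 36 39 42 43 46 50
 54 53 44 38 35 32]
lid 0.94 [ 0.48073966 -0.34681418  0.012     ]
[-0.00155441 -0.00047024 -0.00040364  0.0015204  -0.00041291  0.00088986]
```

Emit:
{"api": "drive_tool", "payload": {
  "rows": [
    [[0, 0, 0], 0, 0],
    [[0, 0, -0.001], 0, 0],
    [[0, 0, -0.001], 0, 0],
    [[0, 0, -0.001], 0, 0],
    [[0, 0, -0.001], 0, 0],
    [[0, 0, -0.001], 0, 0],
    [[0, 0, -0.001], 0, 0],
    [[0, 0, -0.001], 0, 0],
    [[0, 0, -0.001], 0, 0],
    [[0, 0, -0.001], 0, 0],
    [[0, 0, -0.001], 0, 0],
    [[0, 0, -0.001], 0, 0]
  ],
  "newtons": 15
}}

```text
t: 28.05
eef_pos: [0.6024, 0.039, 0.1653]
ee_rot: [-1.57, 0.0, -1.434]
force: [-1.0, 1.6, 3.3]
width: 0.018
```

```bash
python3 fz.py;python3 fz.py;python3 fz.py;python3 look.py q4 | sed -n 1,4p; python3 fit.py g4 k m q4|grep -A3 '^q4 '
```

```text
F [-1.58664668  2.25746413  4.54467787] [0.75072055 0.41041059 0.70386932] M [ 0.72406503  0.83306879 -0.04712766] [0.60237157 0.03900877 0.16527814]
F [-2.43268222  2.18104735  5.24141043] [0.40600656 0.34801295 0.4523071 ] M [ 0.73874478  0.88936976 -0.05120803] [0.60238149 0.03903028 0.16527603]
F [-2.21811643  2.03998913  5.25951505] [0.47663761 0.52931226 0.89700733] M [ 0.7513652   0.8852815  -0.03610084] [0.60236085 0.03901103 0.1652841 ]
29.0 [0.6024 0.039  0.1653] 0.017713408355869143 [-2.2317  3.0559  4.106 ] [ 0.727   0.8965 -0.0817]
brass rows 206 219 cols 328 330 32
mark 0.47 [324.8, 206.1, 331.3, 217.9]
pointer 0.58 [332.5, 212.4, 341.2, 229.8]
q4 29.0 edge 186.0 tab 205 211 219
  r [-1 11 27 31 33 34 35 36 72 90 88 86 86 86 86 84 60 18 -2]
  ptr [59 59 59 59 60 59 59 59 58 60 59 59 59 59 53 40 33 35 37 39 41 44 46 50
 53 53 45 38 36 33]
```

Emit:
{"api": "drive_tool", "payload": {
  "rows": [
    [[0, 0, 0.0005], 0, 0],
    [[0, 0, 0.0005], 0, 0],
    [[0, 0, 0.0005], 0, 0],
    [[0, 0, 0.0005], 0, 0],
    [[0, 0, 0.0005], 0, 0],
    [[0, 0, 0.0005], 0, 0],
    [[0, 0, 0.0005], 0, 0],
    [[0, 0, 0.0005], 0, 0],
    [[0, 0, 0.0005], 0, 0],
    [[0, 0, 0.0005], 0, 0],
    [[0, 0, 0.0005], 0, 0],
    [[0, 0, 0.0005], 0, 0]
  ]
}}

```text
t: 30.3
eef_pos: [0.6023, 0.039, 0.1653]
ee_rot: [-1.571, 0.0, -1.434]
force: [-0.9, 2.8, 4.7]
width: 0.018
```

```bash
python3 fz.py;python3 fz.py;python3 fz.py;python3 look.py q5 | sed -n 1,4p; python3 fit.py g4 k m q5|grep -A3 '^q5 '
```

```text
F [-1.46772393  2.62078486  4.75101718] [0.67387703 0.45524959 0.38963537] M [ 0.82810224  0.50716114 -0.02820978] [0.60231914 0.03895019 0.16526816]
F [-1.13805438  2.2018751   5.18520685] [0.37436961 0.46410624 0.4935119 ] M [ 0.84047169  0.47481066 -0.00292155] [0.60231948 0.03895928 0.1652823 ]
F [-0.97885423  2.08997755  4.81082163] [0.62068578 0.25944974 0.6302246 ] M [ 0.83254297  0.47898926 -0.02544642] [0.60231653 0.03898341 0.16529359]
31.25 [0.6023 0.039  0.1653] 0.018214665534005605 [-1.1061  2.0829  4.7359] [ 0.8808  0.5456 -0.0244]
brass rows 206 219 cols 328 330 32
mark 0.58 [325.9, 208.4, 332.2, 216.5]
pointer 0.57 [334.2, 215.5, 339.9, 227.1]
q5 31.25 edge 186.1 tab 205 211 219
  r [ 0 12 27 32 32 35 35 36 74 90 88 87 86 86 86 85 61 18 -1]
  ptr [59 59 59 60 60 59 59 60 60 60 59 59 59 59 54 39 32 36 37 39 42 43 46 50
 53 53 45 38 36 34]
```

Emit:
{"api": "drive_tool", "payload": {
  "rows": [
    [[0, 0, 0.0006], 0, 0],
    [[0, 0, 0.0006], 0, 0],
    [[0, 0, 0.0006], 0, 0],
    [[0, 0, 0.0006], 0, 0],
    [[0, 0, 0.0006], 0, 0],
    [[0, 0, 0.0006], 0, 0],
    [[0, 0, 0.0006], 0, 0],
    [[0, 0, 0.0006], 0, 0],
    [[0, 0, 0.0006], 0, 0],
    [[0, 0, 0.0006], 0, 0],
    [[0, 0, 0.0006], 0, 0],
    [[0, 0, 0.0006], 0, 0]
  ]
}}

```text
t: 32.55
eef_pos: [0.6022, 0.039, 0.1653]
ee_rot: [-1.571, 0.0, -1.434]
force: [-0.1, 1.4, 1.6]
width: 0.018
```

```bash
python3 fz.py;python3 fz.py;python3 fz.py;python3 look.py q5 | sed -n 1,4p; python3 fit.py g4 k m q5|grep -A3 '^q5 '
```

```text
F [0.09199066 1.81915297 0.57319834] [0.60438829 0.51461074 0.22745042] M [ 0.70920221 -0.25245664  0.01214492] [0.6022176  0.03895921 0.16534489]
F [0.22721241 1.50428904 0.28457251] [0.40512098 0.49285231 0.33411363] M [ 0.6663327  -0.31919504  0.03758181] [0.6022146  0.03894416 0.16532517]
F [ 0.32616284  1.6266917  -0.3182278 ] [0.37824308 0.45596534 0.22078829] M [ 0.6542183  -0.36413641  0.05430303] [0.60221481 0.03898063 0.1653473 ]
33.5 [0.6022 0.039  0.1653] 0.01814748320133131 [-0.0406  1.2889 -0.092 ] [ 0.6246 -0.3882  0.0181]
brass rows 206 219 cols 328 330 32
mark 0.68 [475.5, 57.0, 617.7, 148.6]
pointer 0.48 [334.6, 217.2, 338.5, 227.4]
q5 33.5 edge 186.1 tab 205 211 219
  r [-1 13 28 34 34 33 36 45 75 89 87 86 86 86 86 85 49  8 -1]
  ptr [60 59 60 60 59 59 59 59 60 60 60 60 59 59 53 39 31 34 37 39 41 44 46 49
 53 53 44 38 36 32]
```

Contact is now light, about 4–4.5 N, and the gauge is still; the pointer tip lies on the tab. Handing in.

```bash
python3 -c "
from station import *
print(job_done())"
```

```text
the job is handed in; nothing more can be done
None
```

I handed the job in at 33.5 s. The lid is on the mat, and the arm is still holding the gauge on the high ridge, leaning so that the pointer rests on the brass tab.

- **Lid:** I lifted it by the knob, lowered it level and released it. The last top view puts it at about (0.481, -0.347), within 3 mm of the mat centre. I did not look at it from close up.
- **Gauge:** I took it by the handle across its thickness and turned it to line up with the ridge, about 7.7°. I then rolled it on the crest, letting it pivot between the pads.
- **Pointer on the mark:** The combined fit over several pictures gave a mark angle of about 0.180 rad and a lean of about 0.184 rad, with an uncertainty of about 0.01 rad. Only the oblique wrist view showed the dial at the end. The wrist pictures stayed within about a pixel after that fit.
- **Contact and stillness:** The wrist force at the end was about 4–4.5 N above the hanging weight. It was still falling slowly, by about 1 N over the last second. Measured joint speeds were about zero.

- **Disagreements:** In the fit, the foot-edge and pointer-tip readings differed by about 1 pixel each, in opposite directions. Fits using the wrist pictures alone put the mark lower, at 0.10 to 0.17 rad. I trusted the joint fit, which adds a picture of the dial face and an overhead one.
- **Not checked:** I made no final picture check of the other bench objects. The arm met no unexpected force on any move.

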